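Free a seized slide bolt and put an ink jar away

ROBOT

A 6-joint arm with a two-finger parallel gripper is mounted at the origin on a cart in front of the work surface, level with it; the furniture and walls round the work are solid. World frame = base frame: x ahead of the robot, y to its left, z up, the work surface at z = 0. Lengths are in mm, angles in rad, forces in N, time in s.
With the tool pointing down it reaches from about 375 to 750 mm from the base axis. Payload 9 kg.
Tool frame: the origin (TCP) lies at the very end of the fingers, on their centre line; the grasp point (between the pads) lies 19 mm behind it; y points along the fingers, x is the direction in which the jaws open and shut, and the axes are right-handed (so a half turn about y gives the same grasp; the last joint's range is limited). The gripper opens to 85 mm and grips with 20 to 120 N. Pads are 22 mm wide; open, the fingers measure 114 mm over their backs; the gripper's body (76 mm by 85 mm) begins 54 mm behind the grasp point. The pads swing forward as they close: fully open they stand 13 mm farther back than shut.
Start: joints at [-1.483, 0.104, 0.097, 1.564, 0, 1.353], TCP at [180.643, -572.193, 231.331] pointing down, gripper open.
Joint ranges: [-2.99, 2.99], [-0.84, 1.86], [-1.1, 1.16], [-1.84, 2.11], [-1.51, 1.56], [-3.14, 3.14]. Speed limits (rad/s): [2.22, 2.22, 2.57, 3.14, 3.14, 3.14].

INTERFACE

Orientations are given as a unit quaternion [w, x, y, z].
In Python, from bench import readout, eyes, ticket, recognise gives the robot as it stands.
- The arm moves only by the tool play_rows, never from a script. Its argument "motion" is a list of rows, each a list of 7 numbers: the turn, a rotation vector about the world's x, y, z in rad, then the shift along the world's x, y, z in mm, then the gripper's target within -1 to 1 (shut at 1, half-way at 0, fully open at -1). In form: [[wx, wy, wz, dx, dy, dz, gripper], ...]. A call has 1 to 5 rows; each row shifts and turns the pose as measured when the row begins; what a row does not reach is not made up. A row lasts 1/10 s, in which the tool goes at most 50 mm and 8.59 degrees, less where a joint would pass 70% of its speed; a pose out of reach is approached as far as the arm can. A call is refused whole if a number of a shift passes 50 or a number of a turn 0.15, either way. A call with a gripper value outside its range is refused whole. The fingers move at their own pace and stop on an object; the grip force is fixed at half the most. Time passes only in rows, so rows that do not move let the fingers close. It gives the time, the measured TCP pose, the force and the opening at its end, in the units of the state.
- readout.read_state(): the state, without advancing time (a new reading comes with each control period).
- eyes.snapshot(name): name is "side" or "top" or "wrist"; returns a dict with "img" (480x640x3 uint8, red, green, blue), "K" (3x3 intrinsics, pixels), "cam_to_world" (4x4, takes a point from camera to world coordinates); the wrist camera has in their place "tool_from_camera" (4x4, takes a point from camera to tool coordinates, whose origin is the TCP and whose axes are the tool frame's). Camera axes: x right, y down, z forward; pixel columns grow to the right and rows downward; lengths in mm; the calibration is good to about 2 mm. The wrist camera is an equidistant fisheye: a pixel r from the principal point sees the ray r / f radians off the axis. A picture is of the moment at which its call begins: read the wrist's pose just before it. There is no depth.
- ticket.close_job(): hands the job in, once; it reports no verdict.
Trained networks look in the newest picture that a camera, given by its name, has taken for a name from the list of things; names that differ only in an ending like _2 or _b are one class to them, and where a whole thing is asked for, a point or a joint stands for the part that bears it (a point fixed in the world has none). Each returns a list of dicts, best first, with "confidence" (0 to 1); they miss things now and then, are a little off and sometimes report something else, mostly with a low value. They report only what shows in the picture. A call takes as long as a camera call. They do not tell look-alikes from the thing itself.
- recognise(camera, thing): "box" ([left, top, width, height] as shares, 0 to 1, of the picture: columns of its width, rows of its height, round what is visible of it).
The state is a dict: "t": time; "joint_pos": joint angles; "joint_velocities": joint speeds; "effort": joint torques, N m; "ee_pos": TCP position; "orientation": TCP orientation; "force": force on the tool from outside, world axes, zero at the start; "wrist_torque": the same for the moment, N m; "grip_width": opening from 0.0 (shut) to 1.0 (fully open).
Only numpy, scipy, OpenCV 4.12 (cv2) and the standard library are available. Lean on these libraries where they do the work, as an engineer would, in place of code of your own. Each camera call takes 0.05 s, during which the arm holds its last target.

TASK

The slide bolt on top of the jar dock is rusted and has seized not quite home. Work it free by its upright knob with short back-and-forth strokes (each time it is drawn right back till it binds, it loosens and the next stroke goes further), never forcing it where it binds, until it runs all the way open; then pull the tray fully out by its upright tab, stand the ink jar upright on the tray, push the tray fully in and throw the bolt fully home again. Leave the roll of masking tape where it is.

Things in the scene. Friction and masses are not known exactly. Their poses are not given: they have to be found in the camera images.
- dock: Grey sheet-metal hood 200 wide (y), 115 deep, 92 high, fixed to the bench at a place and yaw that vary, open at the front, on a base plate 6 mm thick that reaches 65 mm out in front. Origin on the bench top, midway across, 45 mm behind the front edge of the roof (back at x = +70). -x is its front, where the tray comes out; +y the side to which the bolt opens. The roof is bare at y below -30 mm.
- bolt (a joint): How far the seized bolt is drawn, in m, towards dock +y: 0 = home, 0.065 = fully open. Starts at 0.0055 to 0.011. Friction 4 to 6 N; stays where left. Seized, it stops dead at about 0.020 on the 1st opening stroke; drawn back till it binds (about 0.005, at most 0.006) it loosens; the 2nd stops at 0.028; drawn back to 0.005 again, the 3rd runs to 0.065. Then it runs freely, home to 0 too.
- bolt_knob (a point): Point on the axis of the bolt's upright knob, 145 mm above the bench: a dark post, 16 mm diameter, from 108 to 154 mm above the bench, with a 22 mm head up to 166 mm. It moves with the bolt along dock y; at 0 it is at dock x = -66, y = 0 mm. Free all round above 113 mm (guide beside it 119): it can be pushed from either side. Axes as the dock's.
- tray (a joint): How far the tray is drawn out, in m: 0 = fully in, 0.115 = fully out. It slides towards the dock's -x. Friction about 2.5 N; it stays where it is left.
- tab (a point): Point on the tray's upright tab, 140 mm above the bench: a flat strip 22 wide (dock y), 5 thick (dock x), on the tray's front, rising past the roof to 165 mm. With the tray in it is at dock x = -49, y = -75 mm; bare roof (z = 92 mm) lies behind it, so a finger set down behind it above 95 mm pulls it to the front, and one in front of it pushes it back.
- tray_floor (a point): Centre of the tray's floor, on its upper side (12 mm above the bench): the floor is 178 (y) x 88 mm (x), walls 3 mm thick rise 20 mm above it, the front wall 54 mm. With the tray fully out this point is 115 mm nearer the front than the dock's origin and open from above.
- jar_mid (a point): Centre (half-way up) of the ink jar, a white round jar with a lid and a dark band, 60 mm diameter, 62 mm high, about 0.2 kg, standing on the bench in front of the dock. Its z axis points up through the lid.
- masking: Bystander: roll of masking tape 70 mm across, 25 high, to the right of the dock. Origin at the centre of its underside.
- guide (a point): Centre of the top of the box-shaped bolt guide on the roof, 119 mm above the bench: box 80 (dock x -46 to +34) x 98 (y -2 to +96) mm. The bolt lies in a low channel just in front of it (dock x -78 to -44 mm, y -25 to +100, highest part 113 mm).
- bolt_nose (a point): Free end of the bolt, a dark rusted 12 mm square bar along dock y, 103 mm above the bench. It stands in front of the tray's tab and locks the tray until the bolt is drawn 0.036 m. Where the bolt binds, pushing harder does nothing but bend it: it is spoilt at 50 N.
Not all that is in view belongs to the job. What is meant by the part that bears jar_mid is not turquoise, and is the smaller of those in its own colour.

How it is judged (in metres and radians):
On the way, in this order (a step that is already met when the one before it is completed fails the run):
1. the bolt, worked free, is run fully open (value of joint bolt above 0.057 m), for 0.1 s.
2. the tray is pulled out (value of joint tray above 0.105 m), for 0.1 s.
3. the jar stands upright on the tray, let go (value of joint tray above 0.08 m and angle between jar_mid's own z axis and vertical below 0.1 rad and contact force between the fingers and jar below 0.05 N and contact force between jar and tray above 0.5 N and z of jar_mid in the frame of tray_floor between 0.025 and 0.037 m), for 0.2 s.
4. the tray is pushed fully in (value of joint tray below 0.006 m), for 0.1 s.
At the end, for the whole second after the job is handed in: The tray is in (within 6 mm) with the jar standing upright and at rest on its floor, and the bolt is home again (within 4 mm) (value of joint bolt below 0.004 m and value of joint tray below 0.006 m and angle between jar_mid's own z axis and vertical below 0.1 rad and linear speed of jar below 0.02 m/s and horizontal distance between jar_mid and tray_floor below 0.075 m and z of jar_mid in the frame of tray_floor between 0.025 and 0.037 m); the robot touches nothing.
It fails at once if the bolt is forced (over 50 N on it) (contact force between the arm and bolt above 50 N).
It fails at once if the bolt is forced (over 50 N on it) (contact force between the fingers and bolt above 50 N).
It fails at once if the jar is tipped over (angle between jar_mid's own z axis and vertical above 0.7 rad).
It fails at once if the masking tape is pushed away (30 mm) (distance of masking from where it was at the start of the episode above 0.03 m).
It also fails if it takes over 72 s, if anything falls off the work surface, if the arm or the gripper's body presses on something with over 40 N, if the wrist force passes 120 N, or if a joint passes its speed limit or range.

## Working session

There is one attempt and no reset: what is moved stays moved. The work goes in short steps, Python scripts to look and compute and a tool call to move; the robot and the scene stay as the last step left them, time stands still between calls to the robot, and variables do not carry over. Pictures are saved under pics/ and viewed, and the job is handed in when it is done.

Besides the shell and the picture viewer there is one more tool, called after "Request:" in YAML: its name, and indented under it one key for each argument. play_rows: Moves the arm, as the interface text tells. Its arguments: {"type":"object","properties":{"motion":{"type":"array","items":{"type":"array","items":{"type":"number"}}}},"required":["motion"]}

```bash
ls; mkdir -p pics; python3 - <<'E'
from bench import readout, eyes, recognise
import cv2, numpy as np, pickle
s=readout.read_state(); print(s)
for n in ["side","top"]:
    d=eyes.snapshot(n); cv2.imwrite(f"pics/{n}0.png",d["img"][:,:,::-1]); pickle.dump(d,open(f"{n}0.pkl","wb"))
    print(n,d["K"].tolist(),np.round(d["cam_to_world"],4).tolist())
    for t in ["dock","bolt_knob","tab","jar_mid","masking","guide","bolt_nose","tray_floor"]:
        print(t,[(round(r["confidence"],2),np.round(np.array(r["box"])*[640,480,640,480]).tolist()) for r in recognise(n,t)])
E
```

```text
pics
{'t': 0.0, 'joint_pos': array([-1.48273293e+00,  1.04677118e-01,  9.64140764e-02,  1.56390053e+00,
        1.17755221e-05,  1.35309168e+00]), 'joint_velocities': array([-5.51412396e-04, -1.65171156e-04,  1.00362001e-03,  5.70433749e-04,
       -2.64381444e-03, -5.18083454e-05]), 'effort': array([ 2.98278756e-04, -5.56928158e+01,  5.03651798e+01,  1.69042835e-02,
       -3.32283389e-04, -1.23708847e-05]), 'ee_pos': array([ 180.59359707, -571.80706781,  230.50494357]), 'orientation': array([ 0.57067841, -0.56994645,  0.41833915, -0.4177075 ]), 'force': array([ 0.65350786, -0.32530034,  0.68992605]), 'wrist_torque': array([ 0.01801428, -0.04772952,  0.0324593 ]), 'grip_width': 1.0010007303239996}
side [[549.4376791202253, 0.0, 322.2424332760501], [0.0, 549.4376791202253, 230.70239507639107], [0.0, 0.0, 1.0]] [[0.9602, -0.1398, 0.2417, 288.0552], [-0.2792, -0.499, 0.8204, -1230.0109], [0.0059, -0.8553, -0.5182, 729.3705], [0.0, 0.0, 0.0, 1.0]]
dock [(0.79, [308.0, 193.0, 81.0, 94.0]), (0.44, [330.0, 221.0, 6.0, 62.0])]
bolt_knob [(0.84, [322.0, 198.0, 10.0, 47.0])]
tab [(0.64, [332.
[... 377 characters left out ...]
, 496.60254975031523, 246.2566368174696], [0.0, 0.0, 1.0]] [[-0.029, -0.9973, 0.0675, 483.6295], [-0.9993, 0.0306, 0.0232, -257.494], [-0.0252, -0.0667, -0.9975, 1118.5252], [0.0, 0.0, 0.0, 1.0]]
dock [(0.97, [257.0, 150.0, 106.0, 114.0])]
bolt_knob [(0.93, [270.0, 215.0, 78.0, 26.0])]
tab [(0.51, [319.0, 218.0, 31.0, 14.0])]
jar_mid [(0.93, [195.0, 115.0, 42.0, 43.0]), (0.86, [249.0, 340.0, 30.0, 28.0]), (0.61, [270.0, 293.0, 31.0, 24.0])]
masking [(0.83, [406.0, 220.0, 36.0, 35.0]), (0.58, [317.0, 219.0, 29.0, 14.0])]
guide [(0.9, [253.0, 155.0, 113.0, 106.0]), (0.36, [316.0, 216.0, 31.0, 14.0])]
bolt_nose [(0.74, [270.0, 213.0, 74.0, 26.0])]
tray_floor [(0.55, [316.0, 219.0, 32.0, 13.0])]
```

View pics/side0.png

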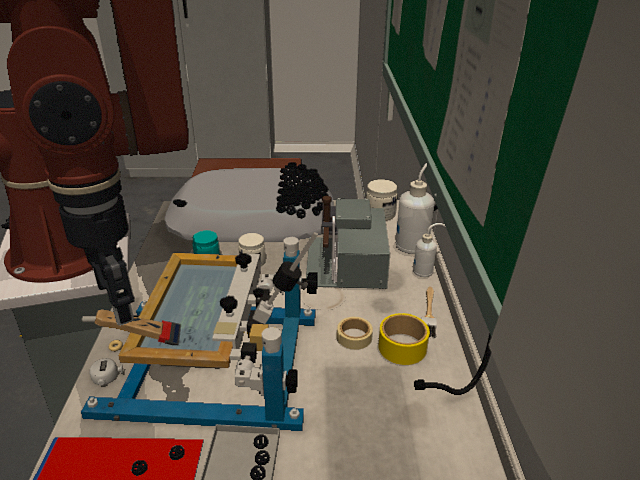

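View pics/top0.png

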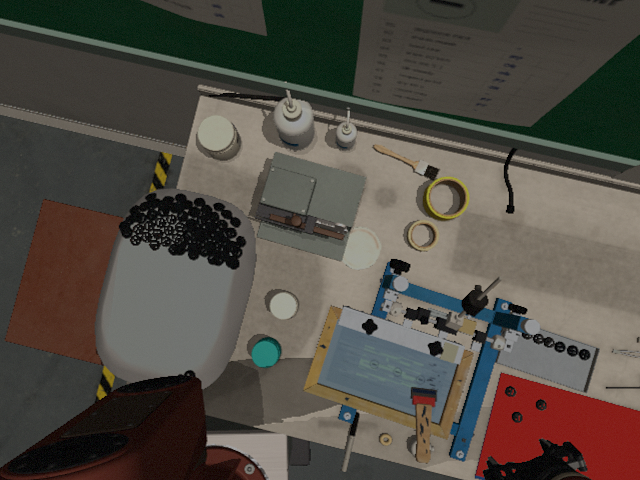

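```bash
python3 - <<'E'
import cv2
t=cv2.imread("pics/top0.png"); cv2.imwrite("pics/top0c.png",cv2.resize(t[100:380,180:460],None,fx=2.1,fy=2.1,interpolation=cv2.INTER_CUBIC))
t=cv2.imread("pics/side0.png"); cv2.imwrite("pics/side0c.png",cv2.resize(t[170:370,170:420],None,fx=3,fy=3,interpolation=cv2.INTER_CUBIC))
E
```

```text
(no output)
```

View pics/top0c.png

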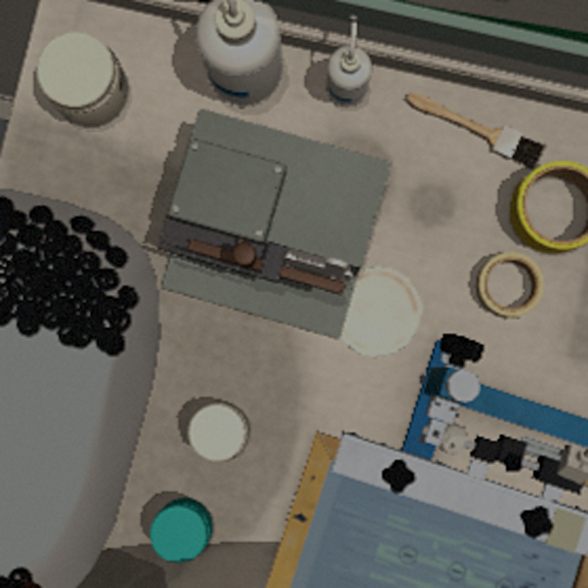

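View pics/side0c.png

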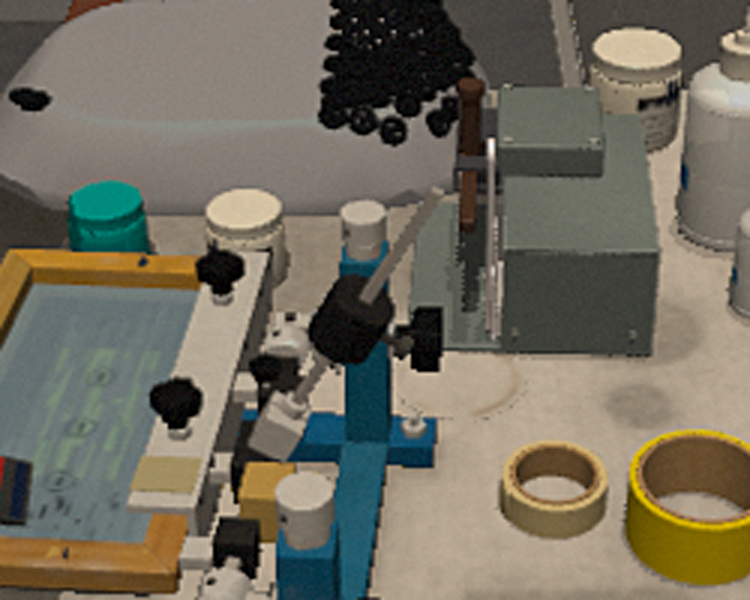

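Candidates for the jar in the top view: white at (284,306), turquoise at (265,352), and a larger white one at (218,137). The one that fits is (284,306), since it is white, the smaller of the white ones, and stands in front of the dock. The crop shows it enlarged at (217,432). Next I fit the dock pose.

```bash
cat > h.py <<'E'
import numpy as np, cv2, pickle
from scipy.optimize import least_squares
def proj(d,P):
    M=np.linalg.inv(d["cam_to_world"]); P=np.atleast_2d(P); c=P@M[:3,:3].T+M[:3,3]
    p=c@np.array(d["K"]).T; return p[:,:2]/p[:,2:]
def ray(d,u,z):
    r=np.linalg.inv(d["K"])@[u[0],u[1],1]; C=np.array(d["cam_to_world"]); r=C[:3,:3]@r; o=C[:3,3]
    return o+r*(z-o[2])/r[2]
def d2w(p,P):
    P=np.atleast_2d(np.array(P,float)); c,s=np.cos(p[2]),np.sin(p[2])
    return np.c_[p[0]+c*P[:,0]-s*P[:,1], p[1]+s*P[:,0]+c*P[:,1], P[:,2]]
def box(x0,x1,y0,y1,z0,z1): return [[x,y,z] for x in(x0,x1) for y in(y0,y1) for z in(z0,z1)]
E
python3 - <<'E'
from h import *
t=pickle.load(open("top0.pkl","rb")); s=pickle.load(open("side0.pkl","rb"))
obs=[((70,100,92),(203,110)),((70,-100,92),(390,158)),((34,96,119),(192,142)),((34,-2,119),(285,165)),((-46,-2,119),(267,238)),((-46,96,119),(168,208)),((-110,-100,6),(340,338)),((-110,100,6),(163,288))]
P=[o[0] for o in obs]; U=np.array([o[1] for o in obs])/2.1+[180,100]
f=lambda p:(proj(t,d2w(p,P))-U).ravel()
r=least_squares(f,[600,-200,-0.25],loss='soft_l1'); p=r.x; print(p,f(p).reshape(-1,2).round(1).tolist())
np.save("dock.npy",p)
for n,d,(x0,x1,y0,y1,k) in (("top",t,(240,380,130,280,4)),("side",s,(290,410,170,310,4))):
    im=cv2.resize(d["img"][y0:y1,x0:x1,::-1].copy(),None,fx=k,fy=k,interpolation=cv2.INTER_CUBIC)
    def L(a,b,c): 
        q=(proj(d,d2w(p,[a,b]))-[x0,y0]+.5)*k; cv2.line(im,tuple(map(int,q[0])),tuple(map(int,q[1])),c,1)
    def R(xa,xb,ya,yb,z,c):
        for a,b in (((xa,ya),(xb,ya)),((xb,ya),(xb,yb)),((xb,yb),(xa,yb)),((xa,yb),(xa,ya))): L((*a,z),(*b,z),c)
    R(-45,70,-100,100,92,(0,255,0)); R(-46,34,-2,96,119,(0,255,255)); R(-110,-45,-100,100,6,(255,0,0))
    R(-51.5,-46.5,-86,-64,165,(255,0,255)); L((-66,8,108),(-66,8,166),(0,0,255)); L((-49,-75,60),(-49,-75,165),(255,0,255))
    cv2.imwrite(f"pics/{n}_fit.png",im)
for nm,uv,z in (("jar",(284,306),62),("jar top",(284,306),31)): print(nm,ray(t,uv,z))
E
```

```text
[ 659.07063401 -232.04518462  -12.8670969 ] [[-1.6, -1.0], [1.4, 0.9], [-0.6, -2.4], [1.2, -0.9], [-0.8, 2.0], [0.0, 3.6], [1.0, -0.2], [-0.4, -0.1]]
jar [ 430.22106583 -165.3691218    62.        ]
jar top [ 428.65398324 -162.66604213   31.        ]
```

View pics/top_fit.png

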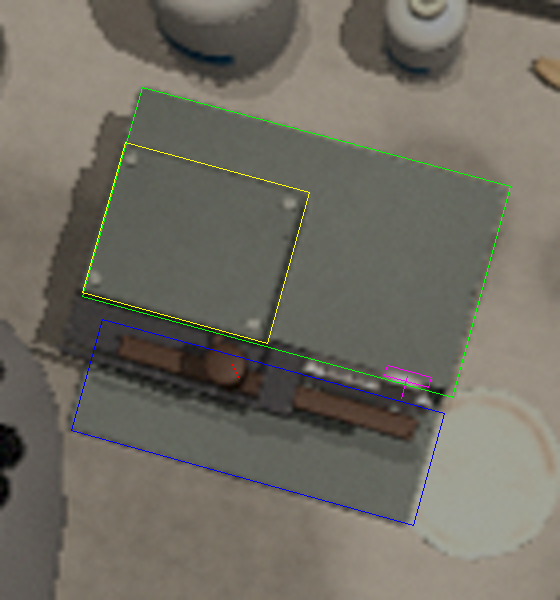

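View pics/side_fit.png

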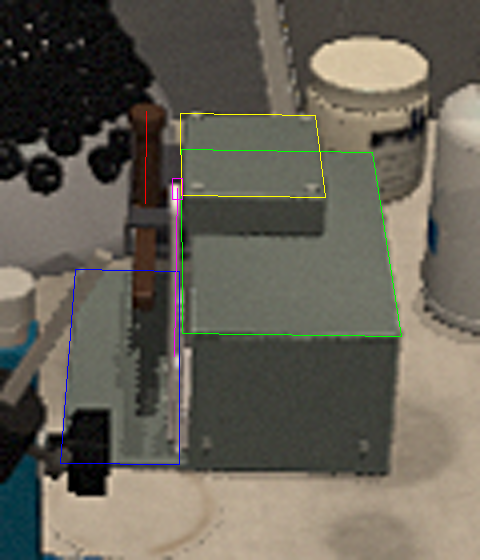

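The top view and side view agree on the dock pose, with yaw -12.867 + 4π ≈ -0.301 rad. Next I estimate the bolt value and refine the jar position.

```bash
cat >> h.py <<'E'
DP=np.array([659.07,-232.05,-0.3007])
from scipy.spatial.transform import Rotation as Ro
def goal(pd,z,jaw=1.0,yaw=None):
    "TCP at dock xy, tool x along +-dock y"
    return d2w(DP,[[pd[0],pd[1],z]])[0]
def w2d(p): 
    c,s=np.cos(DP[2]),np.sin(DP[2]); d=np.array(p)[:2]-DP[:2]; return np.array([c*d[0]+s*d[1],-s*d[0]+c*d[1],p[2]])
def Rtool(ang):  # tool x horizontal at world angle ang, y down
    x=np.array([np.cos(ang),np.sin(ang),0]); y=np.array([0,0,-1.]); return np.c_[x,y,np.cross(x,y)]
def st():
    from bench import readout
    s=readout.read_state(); q=s["orientation"]; R=Ro.from_quat([q[1],q[2],q[3],q[0]]).as_matrix()
    return s,R
def rotv(R,Rt): return Ro.from_matrix(Rt@R.T).as_rotvec()
E
python3 - <<'E'
from h import *
t=pickle.load(open("top0.pkl","rb")); sd=pickle.load(open("side0.pkl","rb"))
for b in (0,4,8,12,16): print(b,proj(t,d2w(DP,[[-66,b,166],[-66,b,110]])).round(1).tolist(),proj(sd,d2w(DP,[[-66,b,166],[-66,b,110]])).round(1).tolist())
s,R=st(); print(R.round(3).tolist(), np.arctan2(R[1,0],R[0,0]))
for a in (DP[2]+np.pi/2,DP[2]-np.pi/2): print(a,rotv(R,Rtool(a)))
print("knob8",d2w(DP,[[-66,8,145]]),"tab",d2w(DP,[[-49,-75,140]]))
for n,x0,y0,x1,y1,k in(("top",255,200,365,270,7),("side",300,185,345,300,5),("top",235,280,315,380,6),("side",185,220,285,275,7)):
    d={"top":t,"side":sd}[n]; cv2.imwrite(f"pics/z_{n}{x0}.png",cv2.resize(d["img"][y0:y1,x0:x1,::-1],None,fx=k,fy=k,interpolation=cv2.INTER_NEAREST))
for xy in [(430,-165)]: print(proj(t,[[*xy,0],[*xy,62]]),proj(sd,[[*xy,0],[*xy,62]]))
E
```

```text
0 [[301.6, 221.8], [303.0, 225.0]] [[326.0, 199.2], [325.8, 221.3]]
4 [[299.6, 221.3], [301.1, 224.5]] [[326.1, 198.3], [325.8, 220.4]]
8 [[297.6, 220.7], [299.2, 224.0]] [[326.1, 197.5], [325.9, 219.5]]
12 [[295.6, 220.2], [297.3, 223.5]] [[326.1, 196.6], [325.9, 218.6]]
16 [[293.6, 219.7], [295.5, 222.9]] [[326.1, 195.8], [325.9, 217.7]]
[[0.301, -0.0, 0.954], [-0.954, -0.0, 0.301], [0.0, -1.0, -0.0]] -1.2650050482511188
1.2700963267948966 [8.87300049e-05 1.09340655e-04 2.53510137e+00]
-1.8714963267948965 [ 8.36008749e-05 -6.78421586e-05 -6.06491275e-01]
knob8 [[ 598.40097116 -204.86049947  145.        ]] tab [[ 590.05449461 -289.1714497   140.        ]]
[[286.2079417  304.63219214]
 [283.82877938 306.10972622]] [[251.59839209 261.69168669]
 [249.94865839 239.24997163]]
```

View pics/z_top255.png

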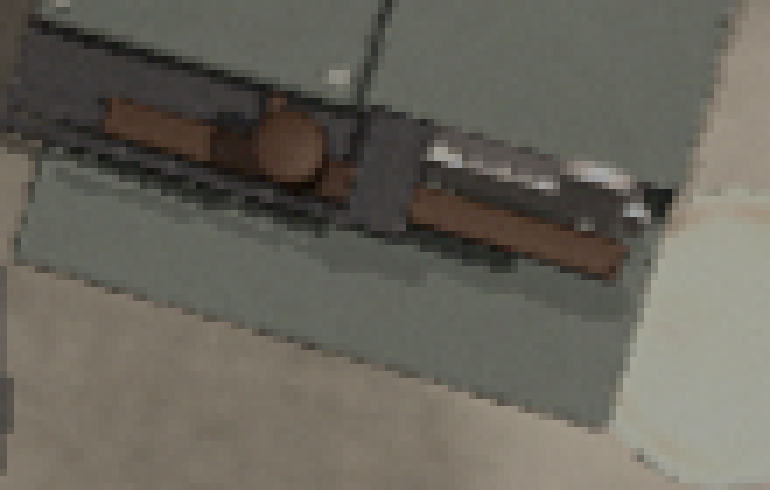

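View pics/z_side185.png

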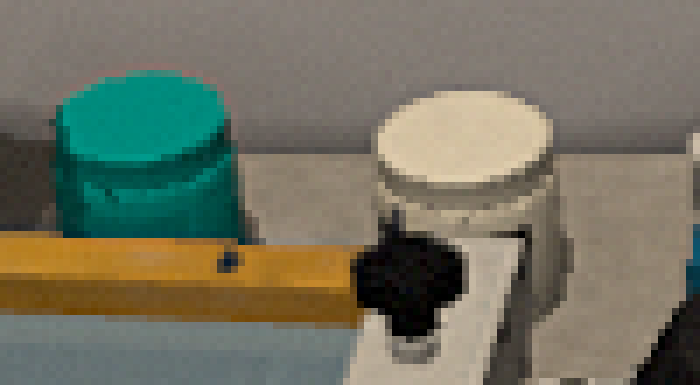

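View pics/z_top235.png

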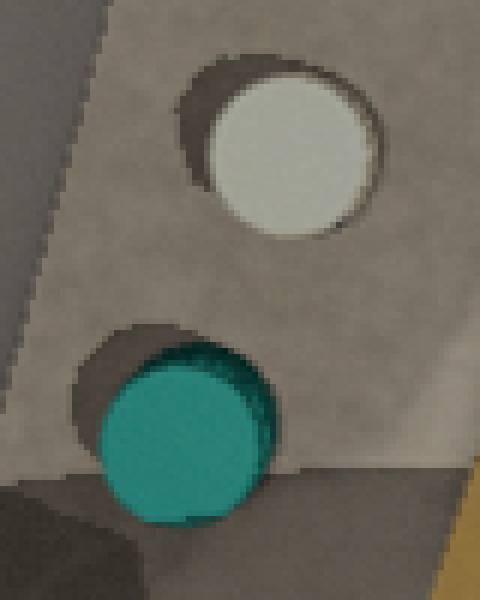

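Request:
play_rows:
  motion:
    - [0,0,0.149,22,20,5,0]
    - [0,0,0.149,24,21,5,0]
    - [0,0,0.149,24,21,5,0]
    - [0,0,0.149,24,21,0,0]
    - [0,0,0.149,24,21,0,0]

```text
t: 1.4
ee_pos: [298.9, -466.8, 246.0]
orientation: [-0.684, 0.684, -0.18, 0.179]
force: [0.2, -0.3, -0.3]
grip_width: 0.493
```

Request:
play_rows:
  motion:
    - [0,0,0.149,24,21,0,0]
    - [0,0,0.149,24,21,0,0]
    - [0,0,0.149,24,21,0,0]
    - [0,0,0.149,24,21,0,0]
    - [0,0,0.149,24,21,0,0]

```text
t: 1.9
ee_pos: [423.3, -357.0, 246.8]
orientation: [-0.701, 0.703, 0.084, -0.083]
force: [0.7, -0.2, -0.7]
grip_width: 0.5
```

Request:
play_rows:
  motion:
    - [0,0,0.149,24,21,0,0]
    - [0,0,0.149,24,21,0,0]
    - [0,0,0.149,24,21,0,0]
    - [0,0,0.149,24,21,0,0]
    - [0,0,0.149,24,21,0,0]

```text
t: 2.4
ee_pos: [548.1, -246.8, 247.4]
orientation: [-0.622, 0.624, 0.336, -0.334]
force: [0.2, -0.7, -0.9]
grip_width: 0.503
```

```bash
cat > w.py <<'E'
from h import *
import sys
s,R=st(); a=DP[2]+np.pi/2
print("t",round(s["t"],2),"pos",s["ee_pos"].round(1),"dock",w2d(s["ee_pos"]).round(1),"rot left",rotv(R,Rtool(a)).round(3),"F",s["force"].round(1),"Fdock",(Ro.from_euler('z',-DP[2]).apply(s["force"])).round(1),"w",round(s["grip_width"],3),"q",s["joint_pos"].round(2))
if len(sys.argv)>2:
    g=goal((float(sys.argv[1]),float(sys.argv[2])),float(sys.argv[3])); print("shift to goal",(g-s["ee_pos"]).round(1))
E
python3 w.py -66 9.5 200
```

```text
t 2.4 pos [ 548.1 -246.8  247.4] dock [-101.6  -47.   247.4] rot left [0.001 0.004 0.283] F [ 0.2 -0.7 -0.9] Fdock [ 0.4 -0.6 -0.9] w 0.503 q [-0.64  0.11  0.13  1.59  0.   -0.06]
shift to goal [ 50.7  43.4 -47.4]
```

Request:
play_rows:
  motion:
    - [0,0,0.145,26,22,0,0]
    - [0,0,0.138,25,21,-20,0]
    - [0,0,0,0,0,-20,0]

```text
t: 2.7
ee_pos: [604.5, -199.7, 209.5]
orientation: [-0.562, 0.568, 0.427, -0.423]
force: [0.2, -1.1, -0.4]
grip_width: 0.505
```

```bash
python3 w.py -66 9.5 200; python3 - <<'E'
from h import *
from bench import eyes,recognise
s,R=st(); d=eyes.snapshot("wrist"); pickle.dump((d,s["ee_pos"],R),open("wrist1.pkl","wb"))
cv2.imwrite("pics/wrist1.png",d["img"][:,:,::-1]); print(d["K"],d["tool_from_camera"])
d=eyes.snapshot("top"); cv2.imwrite("pics/top1.png",cv2.resize(d["img"][150:290,240:400,::-1],None,fx=4,fy=4))
E
```

```text
t 2.7 pos [ 604.5 -199.7  209.5] dock [-61.7  14.7 209.5] rot left [ 0.003  0.009 -0.02 ] F [ 0.2 -1.1 -0.4] Fdock [ 0.5 -1.  -0.4] w 0.505 q [-0.53  0.2   0.16  1.52  0.   -0.24]
shift to goal [-5.7 -3.7 -9.5]
[[371.64829954   0.         326.72155293]
 [  0.         371.64829954 244.87824324]
 [  0.           0.           1.        ]] [[ 9.99999797e-01 -1.73950858e-04 -6.12403074e-04  7.53148771e-01]
 [ 5.22527755e-04 -3.25250728e-01  9.45627670e-01 -1.42940960e+02]
 [-3.63677290e-04 -9.45627799e-01 -3.25250571e-01  8.41697978e+01]
 [ 0.00000000e+00  0.00000000e+00  0.00000000e+00  1.00000000e+00]]
```

View pics/wrist1.png

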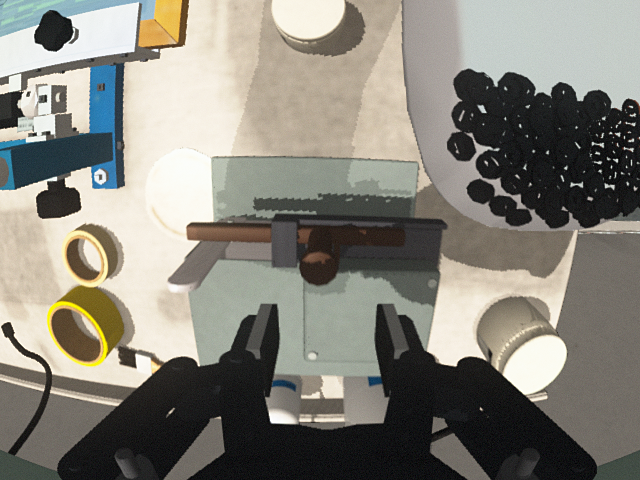

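View pics/top1.png

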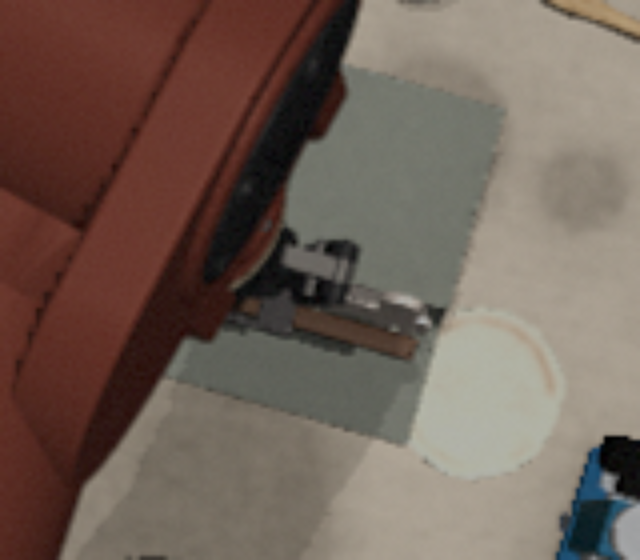

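```bash
cat >> h.py <<'E'
def fproj(d,pos,R,P):
    T=np.array(d["tool_from_camera"]); K=d["K"]; P=np.atleast_2d(P)
    t=(P-pos)@R; c=(t-T[:3,3])@T[:3,:3]
    th=np.arctan2(np.hypot(c[:,0],c[:,1]),c[:,2]); ph=np.arctan2(c[:,1],c[:,0])
    return np.c_[K[0,2]+K[0,0]*th*np.cos(ph),K[1,2]+K[1,1]*th*np.sin(ph)]
E
python3 - <<'E'
from h import *
d,pos,R=pickle.load(open("wrist1.pkl","rb"))
names=["head9.5","head5","head14","tabTop","g(-46,-2)","g(34,-2)","g34,96","base -110,-100","base -110,100","roof 70,-100","roof -45,-100","jar430,-165"]
P=np.r_[d2w(DP,[[-66,9.5,166],[-66,5,166],[-66,14,166],[-49,-75,165],[-46,-2,119],[34,-2,119],[34,96,119],[-110,-100,6],[-110,100,6],[70,-100,92],[-45,-100,92]]),[[430,-165,62]]]
q=fproj(d,pos,R,P)
im=d["img"][:,:,::-1].copy()
for n,x in zip(names,q): print(n,x.round(1)); cv2.circle(im,tuple(map(int,x.round())),2,(0,0,255),-1)
cv2.imwrite("pics/wrist1p.png",cv2.resize(im[0:380,140:480],None,fx=1.55,fy=1.55))
E
```

```text
head9.5 [316.1 271.2]
head5 [307.8 271.1]
head14 [324.3 271.4]
tabTop [175.  292.6]
g(-46,-2) [300.9 270.2]
g(34,-2) [302.1 363.6]
g34,96 [425.2 362.9]
base -110,-100 [207.4 158.7]
base -110,100 [417.2 161.4]
roof 70,-100 [199.2 370.1]
roof -45,-100 [180.3 254.3]
jar430,-165 [306.    4.3]
```

View pics/wrist1p.png

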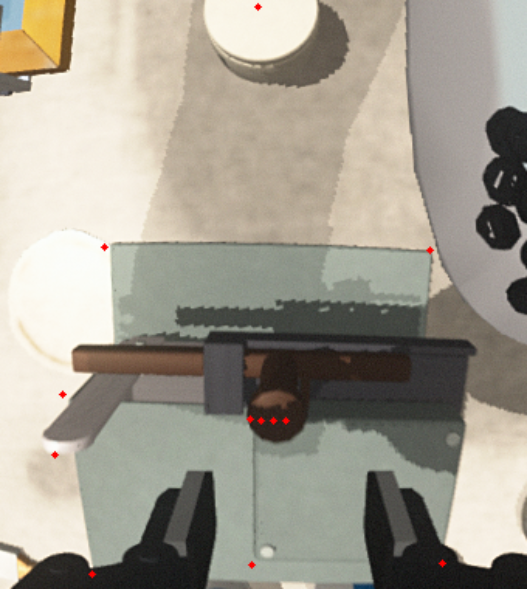

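```bash
cat > wfit.py <<'E'
from h import *
import sys
from bench import eyes
s,R=st(); d=eyes.snapshot("wrist"); pos=s["ee_pos"]
s2,R2=st(); print("moved during",(s2["ee_pos"]-pos).round(1),rotv(R,R2).round(3))
pickle.dump((d,pos,R),open(sys.argv[1]+".pkl","wb"))
P=d2w(DP,[[-66,0,166],[-66,5,166],[-66,10,166],[-66,15,166],[-66,20,166],[-49,-75,165],[-46,-2,119],[34,-2,119],[34,96,119],[-110,-100,6],[-110,100,6],[70,-100,92],[-45,-100,92]])
q=fproj(d,pos,R,P); im=d["img"][:,:,::-1].copy(); cv2.imwrite(f"pics/{sys.argv[1]}.png",im)
for x in q: cv2.circle(im,tuple(map(int,x.round())),1,(0,0,255),-1)
print(q[:6].round(1).tolist())
cv2.imwrite(f"pics/{sys.argv[1]}p.png",cv2.resize(im[0:380,140:480],None,fx=1.55,fy=1.55))
E
python3 w.py -66 9.5 200; python3 wfit.py wrist2
```

```text
t 2.8 pos [ 601.6 -200.9  207.2] dock [-64.1  12.8 207.2] rot left [ 0.001  0.005 -0.013] F [-0.2  0.4 -0. ] Fdock [-0.3  0.3 -0. ] w 0.5 q [-0.53  0.2   0.16  1.52  0.   -0.24]
shift to goal [-2.8 -2.6 -7.2]
moved during [-0.  -0.9  1.8] [-0.001 -0.001 -0.002]
[[302.0, 277.3], [311.2, 277.4], [320.4, 277.5], [329.7, 277.6], [338.9, 277.7], [177.5, 299.5]]
```

View pics/wrist2p.png

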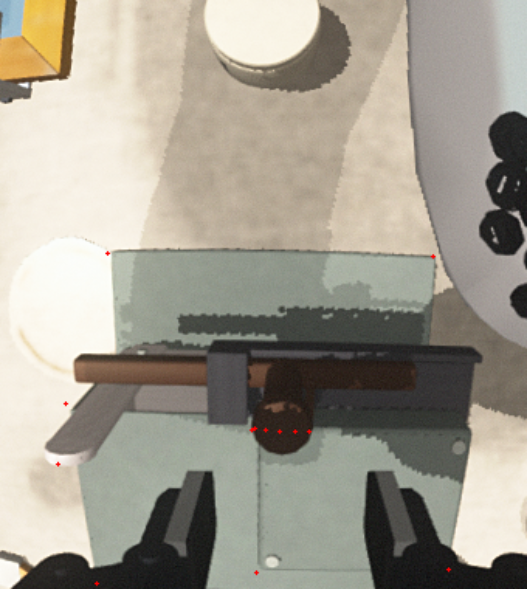

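```bash
python3 - <<'E'
from h import *
t=pickle.load(open("top0.pkl","rb")); sd=pickle.load(open("side0.pkl","rb")); d,pos,R=pickle.load(open("wrist2.pkl","rb"))
obs=[((70,100,92),(203,110)),((70,-100,92),(390,158)),((34,96,119),(192,142)),((34,-2,119),(285,165)),((-46,-2,119),(267,238)),((-46,96,119),(168,208)),((-110,-100,6),(340,338)),((-110,100,6),(163,288))]
P=[o[0] for o in obs]; U=np.array([o[1] for o in obs])/2.1+[180,100]
PS=[(-45,-100,92),(70,-100,92),(70,-100,0),(34,96,119),(34,-2,119),(-46,-2,119),(-110,-100,6)]
US=np.array([(182,335),(401,336),(388,470),(316,114),(326,197),(182,197),(60,463)])/4+[290,170]
PW=[(-110,-100,6),(-110,100,6),(34,-2,119),(-49,-86,165)]; UW=np.array([(112,251),(434,258),(259,569),(58,464)])/1.55+[140,0]
PW=PW[:3];UW=UW[:3]
def f(x):
    p=x[:3]; return np.r_[(proj(t,d2w(p,P))-U).ravel()*2.25,(proj(sd,d2w(p,PS))-US).ravel()*2.2,(fproj(d,pos,R,d2w(p,PW))-UW).ravel()*.7]
r=least_squares(f,[659,-232,-.3],loss='soft_l1'); print(r.x); e=f(r.x); print(e[:16].reshape(-1,2).round(1).tolist(),e[16:30].reshape(-1,2).round(1).tolist(),e[30:].reshape(-1,2).round(1).tolist())
h=(np.array([(282,422),(58,452)])/1.55+[140,0])
def ff(x): return (fproj(d,pos,R,np.r_[d2w(r.x,[[x[0],x[1],166]]),d2w(r.x,[[x[2],x[3],165]])])-h).ravel()
print(least_squares(ff,[-66,9,-49,-75]).x)
E
```

```text
[ 6.59630388e+02 -2.32382270e+02 -3.03149773e-01]
[[-3.0, -3.1], [3.5, 1.6], [-0.9, -6.3], [3.2, -2.6], [-1.5, 3.8], [0.4, 7.2], [2.2, -0.8], [-0.7, -1.1]] [[-0.4, -2.0], [-0.1, -0.6], [0.5, 2.9], [-0.5, -0.3], [-1.0, -0.7], [-0.9, -1.9], [-0.4, -1.1]] [[-2.5, 1.2], [-0.6, -0.5], [-1.4, 1.6]]
[-69.79147928  10.7620382  -54.71968438 -74.15642974]
```

```bash
sed -i 's/^DP=.*/DP=np.array([659.6,-232.4,-0.303])/' h.py; python3 w.py -67 10.5 126
```

```text
t 2.85 pos [ 601.6 -201.7  209. ] dock [-64.5  12.  209. ] rot left [ 0.002  0.006 -0.013] F [ 0.1 -0.1  0.4] Fdock [ 0.1 -0.1  0.4] w 0.5 q [-0.53  0.2   0.16  1.53  0.   -0.24]
shift to goal [ -2.8  -0.7 -83. ]
```

Request:
play_rows:
  motion:
    - [0,0.005,-0.01,-3,-1,-20,0]
    - [0,0,0,0,0,-20,0]
    - [0,0,0,0,0,-20,0]
    - [0,0,0,0,0,-13,0]
    - [0,0,0,0,0,-5,0]

```text
t: 3.35
ee_pos: [598.8, -207.7, 137.2]
orientation: [-0.567, 0.575, 0.418, -0.416]
force: [-0.4, 0.6, 0.3]
grip_width: 0.503
```

```bash
python3 w.py -67 10.5 126; python3 wfit.py wrist3
```

```text
t 3.35 pos [ 598.8 -207.7  137.2] dock [-65.3   5.4 137.2] rot left [0.007 0.009 0.005] F [-0.4  0.6  0.3] Fdock [-0.6  0.5  0.3] w 0.503 q [-0.54  0.19  0.03  1.39 -0.   -0.23]
shift to goal [ -0.1   5.3 -11.2]
moved during [-0.1  0.1 -0.4] [0. 0. 0.]
[[310.2, 357.2], [323.5, 357.3], [336.8, 357.2], [350.1, 357.1], [363.4, 356.9], [142.0, 377.3]]
```

View pics/wrist3.png

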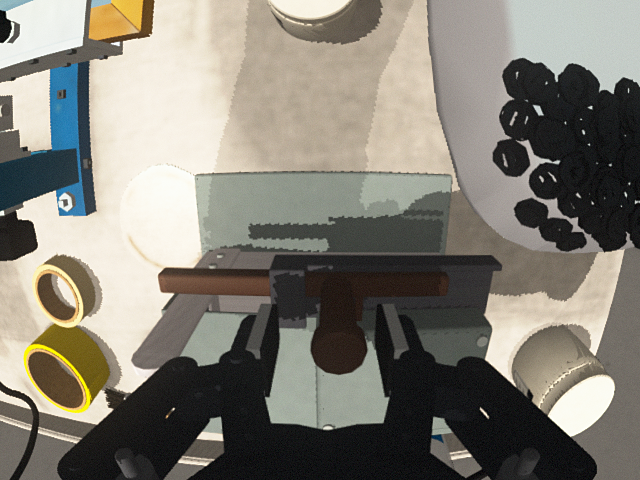

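Request:
play_rows:
  motion:
    - [0.005,0.008,0,0,3,-7,0]
    - [0,0,0,0,1,-6,0]
    - [0,0,0,0,0,0,0.2]

```text
t: 3.7
ee_pos: [599.5, -204.4, 125.5]
orientation: [-0.57, 0.573, 0.417, -0.417]
force: [-0.5, -0.1, 0.9]
grip_width: 0.401
```

```bash
python3 w.py -67 10.5 126; python3 wfit.py wrist4
```

```text
t 3.7 pos [ 599.5 -204.4  125.5] dock [-65.7   8.8 125.5] rot left [0.003 0.002 0.006] F [-0.5 -0.1  0.9] Fdock [-0.4 -0.2  0.9] w 0.401 q [-0.53  0.21  0.02  1.38 -0.   -0.22]
shift to goal [-0.7  2.   0.5]
moved during [ 0.2 -0.1  0.5] [-0. -0.  0.]
[[299.3, 377.0], [313.6, 377.1], [327.9, 377.1], [342.2, 377.0], [356.5, 376.8], [124.8, 393.9]]
```

View pics/wrist4.png

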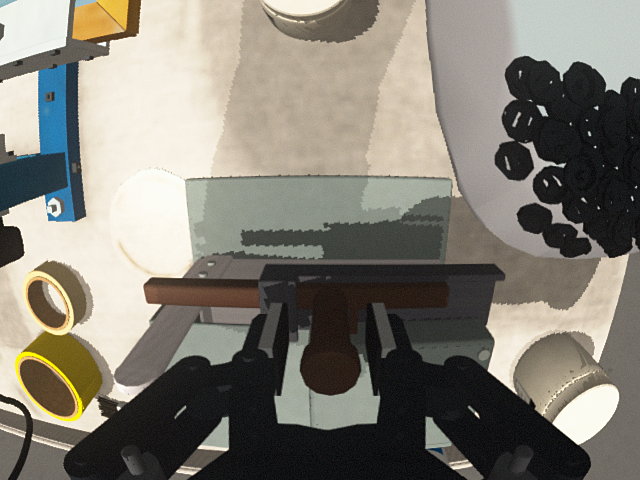

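Request:
play_rows:
  motion:
    - [0,0,0,1.2,3.8,0,0.2]
    - [0,0,0,1.0,3.0,0,0.2]
    - [0,0,0,0.9,2.9,0,0.2]

```text
t: 4.05
ee_pos: [603.2, -195.0, 126.8]
orientation: [-0.569, 0.573, 0.417, -0.417]
force: [-0.6, -4.2, -2.4]
grip_width: 0.401
```

```bash
python3 w.py -67 10.5 126
```

```text
t 4.05 pos [ 603.2 -195.   126.8] dock [-65.   18.8 126.8] rot left [0.005 0.003 0.007] F [-0.6 -4.2 -2.4] Fdock [ 0.7 -4.2 -2.4] w 0.401 q [-0.52  0.21  0.02  1.38 -0.   -0.21]
shift to goal [-4.4 -7.4 -0.8]
```

Request:
play_rows:
  motion:
    - [0,0,0,0.9,2.9,0,0.2]
    - [0,0,0,0.9,2.9,0,0.2]

```text
t: 4.25
ee_pos: [604.7, -190.1, 126.7]
orientation: [-0.569, 0.574, 0.415, -0.418]
force: [-1.5, -5.1, -1.8]
grip_width: 0.402
```

Request:
play_rows:
  motion:
    - [0,0,0,0.6,1.9,0,0.2]

```text
t: 4.35
ee_pos: [605.2, -188.7, 126.7]
orientation: [-0.568, 0.575, 0.415, -0.418]
force: [-1.7, -4.2, -2.2]
grip_width: 0.395
```

Request:
play_rows:
  motion:
    - [0,0,0,0.6,1.9,0,0.2]

```text
t: 4.45
ee_pos: [605.7, -187.3, 126.6]
orientation: [-0.568, 0.575, 0.414, -0.418]
force: [-1.4, -5.6, -1.4]
grip_width: 0.396
```

```bash
python3 w.py -67 10.5 126
```

```text
t 4.45 pos [ 605.7 -187.3  126.6] dock [-64.9  27.  126.6] rot left [0.011 0.001 0.009] F [-1.4 -5.6 -1.4] Fdock [ 0.3 -5.8 -1.4] w 0.396 q [-0.5   0.21  0.02  1.38 -0.01 -0.19]
shift to goal [ -6.9 -15.1  -0.6]
```

Request:
play_rows:
  motion:
    - [0,0,0,0.6,1.9,0,0.2]

```text
t: 4.55
ee_pos: [606.1, -186.2, 126.6]
orientation: [-0.568, 0.576, 0.414, -0.419]
force: [-3.5, -8.7, -2.4]
grip_width: 0.4
```

Request:
play_rows:
  motion:
    - [0,0,0,0.6,1.9,0,0.2]

```text
t: 4.65
ee_pos: [606.2, -185.8, 126.6]
orientation: [-0.568, 0.576, 0.412, -0.419]
force: [-5.2, -11.7, -3.2]
grip_width: 0.403
```

Request:
play_rows:
  motion:
    - [0,0,0,-1.8,-5.7,0,0.2]
    - [0,0,0,-1.8,-5.7,0,0.2]
    - [0,0,0,-0.9,-2.9,0,0.2]

```text
t: 4.95
ee_pos: [602.0, -199.3, 126.8]
orientation: [-0.568, 0.576, 0.413, -0.419]
force: [2.0, 4.6, -0.1]
grip_width: 0.398
```

```bash
python3 w.py -67 10.5 126
```

```text
t 4.95 pos [ 602.  -199.3  126.8] dock [-64.8  14.4 126.8] rot left [0.014 0.    0.009] F [ 2.   4.6 -0.1] Fdock [ 0.6  5.  -0.1] w 0.398 q [-0.52  0.21  0.02  1.38 -0.01 -0.21]
shift to goal [-3.2 -3.1 -0.8]
```

Request:
play_rows:
  motion:
    - [0,0,0,-0.9,-2.9,0,0.2]
    - [0,0,0,-0.9,-2.9,0,0.2]
    - [0,0,0,-0.9,-2.9,0,0.2]

```text
t: 5.25
ee_pos: [599.6, -206.8, 126.7]
orientation: [-0.568, 0.575, 0.415, -0.418]
force: [1.4, 4.0, -0.3]
grip_width: 0.401
```

Request:
play_rows:
  motion:
    - [0,0,0,-0.6,-1.9,0,0.2]
    - [0,0,0,-0.6,-1.9,0,0.2]

```text
t: 5.45
ee_pos: [598.6, -210.2, 126.7]
orientation: [-0.568, 0.574, 0.415, -0.418]
force: [3.5, 7.3, -0.3]
grip_width: 0.399
```

```bash
python3 w.py -67 10.5 126
```

```text
t 5.45 pos [ 598.6 -210.2  126.7] dock [-64.9   2.9 126.7] rot left [0.01  0.002 0.008] F [ 3.5  7.3 -0.3] Fdock [ 1.2  8.  -0.3] w 0.399 q [-0.54  0.21  0.02  1.38 -0.01 -0.23]
shift to goal [ 0.2  7.9 -0.7]
```

Request:
play_rows:
  motion:
    - [0,0,0,-0.6,-1.9,0,0.2]

```text
t: 5.55
ee_pos: [598.1, -211.6, 126.7]
orientation: [-0.568, 0.574, 0.416, -0.418]
force: [2.5, 6.9, -0.4]
grip_width: 0.399
```

Request:
play_rows:
  motion:
    - [0,0,0,-0.6,-1.9,0,0.2]

```text
t: 5.65
ee_pos: [597.7, -212.9, 126.6]
orientation: [-0.568, 0.574, 0.416, -0.418]
force: [2.5, 6.8, 0.2]
grip_width: 0.397
```

```bash
python3 w.py -67 10.5 126; python3 wfit.py wrist5
```

```text
t 5.65 pos [ 597.7 -212.9  126.6] dock [-6.490e+01  1.000e-01  1.266e+02] rot left [0.007 0.003 0.006] F [2.5 6.8 0.2] Fdock [0.4 7.3 0.2] w 0.397 q [-0.55  0.21  0.02  1.38 -0.   -0.24]
shift to goal [ 1.1 10.5 -0.6]
moved during [-0.1 -0.2  0. ] [-0.  0. -0.]
[[323.8, 373.5], [338.1, 373.4], [352.3, 373.2], [366.5, 372.9], [380.6, 372.5], [142.9, 392.9]]
```

View pics/wrist5.png

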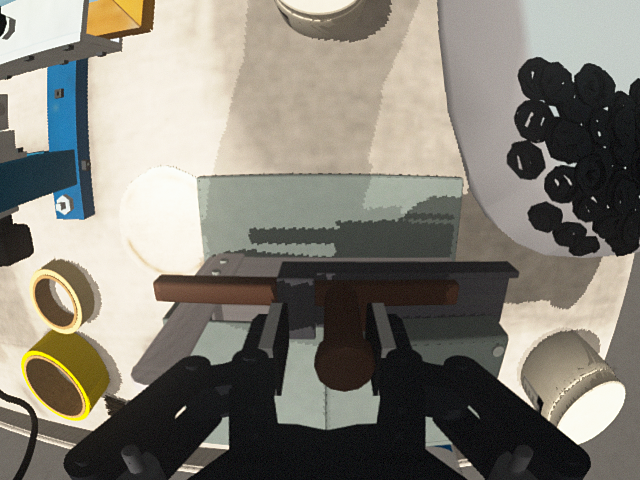

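The knob head is at (344,365), so the bolt is at about 7 mm and still sliding. I keep drawing it back.

Request:
play_rows:
  motion:
    - [0,0,0,-0.6,-1.9,0,0.2]

```text
t: 5.8
ee_pos: [597.3, -214.3, 126.6]
orientation: [-0.569, 0.573, 0.417, -0.417]
force: [4.0, 11.2, -0.3]
grip_width: 0.401
```

Request:
play_rows:
  motion:
    - [0,0,0,-0.6,-1.9,0,0.2]

```text
t: 5.9
ee_pos: [597.2, -214.5, 126.6]
orientation: [-0.569, 0.572, 0.418, -0.417]
force: [6.7, 15.6, 0.1]
grip_width: 0.402
```

Request:
play_rows:
  motion:
    - [0,0,0,-0.6,-1.9,0,0.2]

```text
t: 6.0
ee_pos: [597.3, -214.4, 126.5]
orientation: [-0.569, 0.571, 0.42, -0.416]
force: [6.5, 13.9, 0.5]
grip_width: 0.404
```

Request:
play_rows:
  motion:
    - [0,0,0,1.8,5.7,0,0.2]
    - [0,0,0,1.8,5.7,0,0.2]
    - [0,0,0,0.9,2.9,0,0.2]
    - [0,0,0,0.9,2.9,0,0.2]
    - [0,0,0,0.9,2.9,0,0.2]

```text
t: 6.5
ee_pos: [602.9, -197.0, 126.6]
orientation: [-0.569, 0.573, 0.417, -0.417]
force: [-1.0, -4.4, -2.4]
grip_width: 0.398
```

Request:
play_rows:
  motion:
    - [0,0,0,0.9,2.9,0,0.2]
    - [0,0,0,0.9,2.9,0,0.2]
    - [0,0,0,0.9,2.9,0,0.2]

```text
t: 6.8
ee_pos: [605.5, -188.8, 126.6]
orientation: [-0.568, 0.574, 0.416, -0.417]
force: [-1.2, -4.1, -0.7]
grip_width: 0.403
```

```bash
python3 w.py -67 10.5 126
```

```text
t 6.8 pos [ 605.5 -188.8  126.6] dock [-64.6  25.5 126.6] rot left [0.007 0.004 0.007] F [-1.2 -4.1 -0.7] Fdock [ 0.1 -4.3 -0.7] w 0.403 q [-0.51  0.21  0.02  1.38 -0.   -0.2 ]
shift to goal [ -6.8 -13.6  -0.6]
```

Request:
play_rows:
  motion:
    - [0,0,0,0.9,2.9,0,0.2]
    - [0,0,0,0.9,2.9,0,0.2]

```text
t: 7.0
ee_pos: [607.5, -183.0, 126.6]
orientation: [-0.568, 0.574, 0.416, -0.417]
force: [-1.3, -5.7, -1.3]
grip_width: 0.4
```

Request:
play_rows:
  motion:
    - [0,0,0,0.6,1.9,0,0.2]

```text
t: 7.1
ee_pos: [608.1, -181.0, 126.6]
orientation: [-0.568, 0.574, 0.416, -0.417]
force: [-1.4, -5.6, -1.3]
grip_width: 0.404
```

Request:
play_rows:
  motion:
    - [0,0,0,0.6,1.9,0,0.2]

```text
t: 7.2
ee_pos: [608.7, -179.1, 126.6]
orientation: [-0.568, 0.575, 0.416, -0.418]
force: [-0.5, -5.2, -1.5]
grip_width: 0.396
```

Request:
play_rows:
  motion:
    - [0,0,0,0.6,1.9,0,0.2]

```text
t: 7.3
ee_pos: [609.1, -178.0, 126.6]
orientation: [-0.568, 0.575, 0.415, -0.418]
force: [-3.9, -13.6, -2.0]
grip_width: 0.4
```

Request:
play_rows:
  motion:
    - [0,0,0,0.5,1.5,0,0.2]

```text
t: 7.4
ee_pos: [609.2, -178.0, 126.5]
orientation: [-0.567, 0.576, 0.414, -0.419]
force: [-4.7, -13.8, -2.7]
grip_width: 0.399
```

Request:
play_rows:
  motion:
    - [0,0,0,-1.8,-5.7,0,0.2]
    - [0,0,0,-1.8,-5.7,0,0.2]
    - [0,0,0,-0.9,-2.9,0,0.2]
    - [0,0,0,-0.9,-2.9,0,0.2]
    - [0,0,0,-0.9,-2.9,0,0.2]

```text
t: 7.9
ee_pos: [603.7, -194.8, 126.6]
orientation: [-0.568, 0.574, 0.417, -0.418]
force: [1.8, 3.7, 0.6]
grip_width: 0.401
```

Request:
play_rows:
  motion:
    - [0,0,0,-0.9,-2.9,0,0.2]
    - [0,0,0,-0.9,-2.9,0,0.2]
    - [0,0,0,-0.9,-2.9,0,0.2]
    - [0,0,0,-0.9,-2.9,0,0.2]

```text
t: 8.3
ee_pos: [600.3, -205.6, 126.6]
orientation: [-0.568, 0.573, 0.418, -0.417]
force: [1.7, 3.8, -0.8]
grip_width: 0.399
```

```bash
python3 w.py -67 10.5 126
```

```text
t 8.3 pos [ 600.3 -205.6  126.6] dock [-64.6   7.8 126.6] rot left [0.005 0.005 0.004] F [ 1.7  3.8 -0.8] Fdock [ 0.5  4.1 -0.8] w 0.399 q [-0.53  0.21  0.02  1.38 -0.   -0.23]
shift to goal [-1.5  3.3 -0.6]
```

Request:
play_rows:
  motion:
    - [0,0,0,-0.9,-2.9,0,0.2]
    - [0,0,0,-0.9,-2.9,0,0.2]

```text
t: 8.5
ee_pos: [598.4, -211.2, 126.5]
orientation: [-0.569, 0.572, 0.418, -0.417]
force: [4.1, 9.1, -0.1]
grip_width: 0.401
```

Request:
play_rows:
  motion:
    - [0,0,0,-0.6,-1.9,0,0.2]

```text
t: 8.6
ee_pos: [597.9, -212.8, 126.5]
orientation: [-0.569, 0.572, 0.419, -0.417]
force: [2.7, 7.2, -1.0]
grip_width: 0.401
```

Request:
play_rows:
  motion:
    - [0,0,0,-0.6,-1.9,0,0.2]

```text
t: 8.7
ee_pos: [597.5, -214.2, 126.5]
orientation: [-0.569, 0.572, 0.419, -0.416]
force: [3.6, 12.1, 0.8]
grip_width: 0.402
```

Request:
play_rows:
  motion:
    - [0,0,0,-0.6,-1.9,0,0.2]

```text
t: 8.8
ee_pos: [597.4, -214.5, 126.4]
orientation: [-0.569, 0.571, 0.421, -0.416]
force: [6.3, 16.9, 0.7]
grip_width: 0.402
```

Request:
play_rows:
  motion:
    - [0,0,0,1.8,5.7,0,0.2]
    - [0,0,0,1.8,5.7,0,0.2]
    - [0,0,0,0.9,2.9,0,0.2]
    - [0,0,0,0.9,2.9,0,0.2]
    - [0,0,0,1.2,3.8,0,0.2]

```text
t: 9.3
ee_pos: [603.1, -196.8, 126.5]
orientation: [-0.569, 0.573, 0.418, -0.417]
force: [-1.1, -5.1, -1.1]
grip_width: 0.407
```

Request:
play_rows:
  motion:
    - [0,0,0,1.2,3.8,0,0.2]
    - [0,0,0,1.2,3.8,0,0.2]
    - [0,0,0,0.9,2.9,0,0.2]
    - [0,0,0,0.9,2.9,0,0.2]

```text
t: 9.7
ee_pos: [607.2, -184.2, 126.5]
orientation: [-0.568, 0.574, 0.416, -0.417]
force: [-0.3, -3.3, -1.2]
grip_width: 0.397
```

Request:
play_rows:
  motion:
    - [0,0,0,0.9,2.9,0,0.2]
    - [0,0,0,0.9,2.9,0,0.2]

```text
t: 9.9
ee_pos: [609.2, -178.1, 126.4]
orientation: [-0.568, 0.574, 0.416, -0.417]
force: [-0.5, -5.7, -1.4]
grip_width: 0.401
```

```bash
python3 w.py -67 10.5 126
```

```text
t 9.9 pos [ 609.2 -178.1  126.4] dock [-64.4  36.8 126.4] rot left [0.007 0.004 0.007] F [-0.5 -5.7 -1.4] Fdock [ 1.2 -5.6 -1.4] w 0.401 q [-0.49  0.21  0.02  1.38 -0.   -0.18]
shift to goal [-10.4 -24.3  -0.4]
```

Request:
play_rows:
  motion:
    - [0,0,0,0.9,2.9,0,0.2]
    - [0,0,0,0.9,2.9,0,0.2]

```text
t: 10.1
ee_pos: [611.0, -172.3, 126.5]
orientation: [-0.568, 0.574, 0.416, -0.417]
force: [-2.0, -5.7, -1.6]
grip_width: 0.4
```

Request:
play_rows:
  motion:
    - [0,0,0,1.2,3.8,0,0.2]
    - [0,0,0,1.2,3.8,0,0.2]
    - [0,0,0,1.2,3.8,0,0.2]
    - [0,0,0,1.2,3.8,0,0.2]

```text
t: 10.5
ee_pos: [616.0, -156.7, 126.4]
orientation: [-0.568, 0.575, 0.416, -0.417]
force: [-1.7, -6.1, -1.0]
grip_width: 0.4
```

```bash
python3 w.py -67 10.5 126
```

```text
t 10.5 pos [ 616.  -156.7  126.4] dock [-64.2  59.2 126.4] rot left [0.009 0.004 0.008] F [-1.7 -6.1 -1. ] Fdock [ 0.2 -6.4 -1. ] w 0.4 q [-0.45  0.21  0.02  1.38 -0.01 -0.14]
shift to goal [-17.3 -45.7  -0.4]
```

Request:
play_rows:
  motion:
    - [0,0,0,1.2,3.8,0,0.2]
    - [0,0,0,1.2,3.8,0,0.2]
    - [0,0,0,0.6,1.9,0,0.2]

```text
t: 10.8
ee_pos: [619.4, -146.3, 126.4]
orientation: [-0.568, 0.575, 0.416, -0.418]
force: [-1.5, -4.5, -1.2]
grip_width: 0.402
```

Request:
play_rows:
  motion:
    - [0,0,0,0.6,1.9,0,0.2]
    - [0,0,0,0.6,1.9,0,0.2]

```text
t: 11.0
ee_pos: [620.3, -143.9, 126.4]
orientation: [-0.567, 0.576, 0.414, -0.418]
force: [-5.4, -18.9, -3.0]
grip_width: 0.397
```

Request:
play_rows:
  motion:
    - [0,0,0,0.5,1.6,0,0.2]

```text
t: 11.1
ee_pos: [620.2, -144.1, 126.3]
orientation: [-0.567, 0.577, 0.413, -0.419]
force: [-3.8, -15.2, -2.1]
grip_width: 0.396
```

```bash
python3 w.py -67 10.5 126
```

```text
t 11.1 pos [ 620.2 -144.1  126.3] dock [-64.   72.5 126.3] rot left [0.017 0.001 0.01 ] F [ -3.8 -15.2  -2.1] Fdock [  0.9 -15.7  -2.1] w 0.396 q [-0.43  0.21  0.03  1.38 -0.01 -0.11]
shift to goal [-21.4 -58.3  -0.3]
```

Request:
play_rows:
  motion:
    - [0,0,0,-1.5,-4.8,0,0.2]
    - [0,0,0,0,0,20,0.2]
    - [0,0,0,0,0,30,0.2]
    - [0,0,0,0,0,20,0.5]

```text
t: 11.5
ee_pos: [616.5, -145.8, 194.3]
orientation: [-0.57, 0.573, 0.413, -0.419]
force: [0.9, 0.3, -0.2]
grip_width: 0.258
```

```bash
python3 w.py -26 -75 190
```

```text
t 11.5 pos [ 616.5 -145.8  194.3] dock [-67.   69.8 194.3] rot left [ 0.009 -0.004  0.009] F [ 0.9  0.3 -0.2] Fdock [ 0.8  0.5 -0.2] w 0.258 q [-0.43  0.2   0.14  1.51 -0.01 -0.12]
shift to goal [  -4.1 -150.4   -4.3]
```

Request:
play_rows:
  motion:
    - [0,0,0,0,-38,0,1]
    - [0,0,0,-1,-38,0,1]
    - [0,0,0,-1,-38,0,1]
    - [0,0,0,-1,-30,0,1]
    - [0.005,0,0.005,0,0,0,1]

```text
t: 12.0
ee_pos: [616.2, -290.4, 200.1]
orientation: [-0.568, 0.57, 0.421, -0.418]
force: [0.6, -0.4, -0.6]
grip_width: -0.003
```

```bash
python3 w.py -26 -75 108; python3 wfit.py wrist6
```

```text
t 12.0 pos [ 616.2 -290.4  200.1] dock [-24.1 -68.3 200.1] rot left [-0.     0.006 -0.003] F [ 0.6 -0.4 -0.6] Fdock [ 0.7 -0.2 -0.6] w -0.003 q [-0.63  0.35  0.32  1.54  0.   -0.33]
shift to goal [ -3.8  -5.9 -92.1]
moved during [0.2 1.6 0.1] [0.001 0.    0.001]
[[459.3, 210.5], [468.2, 210.7], [476.9, 210.9], [485.5, 211.2], [493.9, 211.4], [312.1, 240.9]]
```

View pics/wrist6.png

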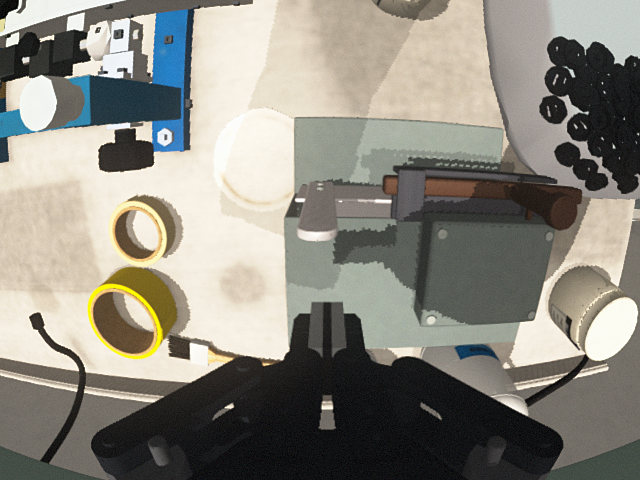

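Request:
play_rows:
  motion:
    - [0,0,0,-2,-5,-20,1]
    - [0,0,0,0,0,-24,1]
    - [0,0,0,0,0,-24,1]
    - [0,0,0,0,0,-15,1]
    - [0,0,0,0,0,-5,1]

```text
t: 12.55
ee_pos: [616.5, -287.8, 111.7]
orientation: [-0.567, 0.569, 0.425, -0.417]
force: [-0.7, -0.6, -0.2]
grip_width: -0.003
```

```bash
python3 w.py -30 -74 108; python3 wfit.py wrist7
```

```text
t 12.55 pos [ 616.5 -287.8  111.7] dock [-24.6 -65.7 111.7] rot left [-0.005  0.01  -0.009] F [-0.7 -0.6 -0.2] Fdock [-0.5 -0.8 -0.2] w -0.003 q [-0.63  0.35  0.16  1.38  0.01 -0.34]
shift to goal [-7.6 -6.3 -3.7]
moved during [-0.1  0.1 -0.2] [0. 0. 0.]
[[545.2, 286.4], [557.8, 285.8], [569.9, 285.2], [581.3, 284.6], [592.3, 284.0], [294.1, 341.6]]
```

View pics/wrist7.png

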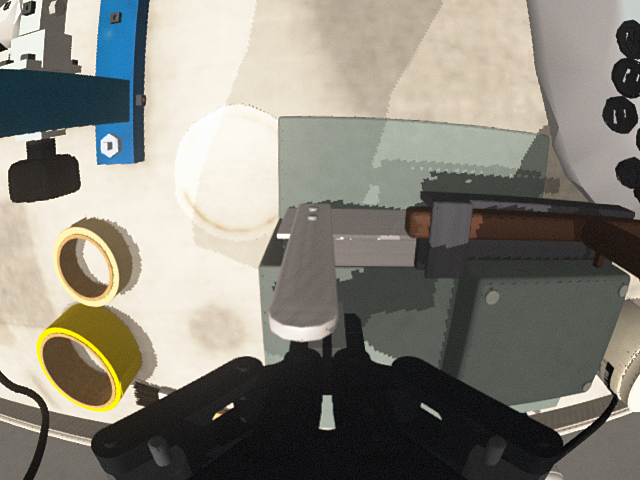

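Request:
play_rows:
  motion:
    - [0,0.008,-0.005,-2,-6,-2,1]
    - [0,0,0,-5,1,0,1]
    - [0,0,0,-5,1.5,0,1]
    - [0,0,0,-5,1.5,0,1]

```text
t: 13.0
ee_pos: [600.4, -290.3, 112.9]
orientation: [-0.568, 0.569, 0.422, -0.418]
force: [3.0, -1.6, -1.4]
grip_width: -0.0
```

```bash
python3 w.py -60 -72 108
```

```text
t 13.0 pos [ 600.4 -290.3  112.9] dock [-39.2 -72.9 112.9] rot left [-0.003  0.005 -0.004] F [ 3.  -1.6 -1.4] Fdock [ 3.3 -0.6 -1.4] w -0.0 q [-0.65  0.31  0.12  1.37  0.01 -0.35]
shift to goal [-19.6   7.1  -4.9]
```

Request:
play_rows:
  motion:
    - [0,0,0,-9.5,3,-2,1]
    - [0,0,0,-9.5,3,-1,1]
    - [0,0,0,-9.5,3,-1,1]
    - [0,0,0,-9.5,3,-1,1]
    - [0,0,0,-9.5,3,0,1]

```text
t: 13.5
ee_pos: [554.0, -276.1, 112.9]
orientation: [-0.565, 0.573, 0.424, -0.416]
force: [3.1, -0.9, -1.9]
grip_width: 0.0
```

```bash
python3 w.py -150 -73 108
```

```text
t 13.5 pos [ 554.  -276.1  112.9] dock [-87.8 -73.3 112.9] rot left [ 0.002  0.017 -0.004] F [ 3.1 -0.9 -1.9] Fdock [ 3.2  0.1 -1.9] w 0.0 q [-0.68  0.15 -0.07  1.34  0.01 -0.38]
shift to goal [-59.3  18.8  -4.9]
```

Request:
play_rows:
  motion:
    - [0,0.01,0,-9.5,3,-1,1]
    - [0,0.005,0,-9.5,3,-1,1]
    - [0,0,0,-9.5,3,-1,1]
    - [0,0,0,-9.5,3,-1,1]
    - [0,0,0,-7.5,2.4,0,1]

```text
t: 14.0
ee_pos: [507.0, -261.9, 112.0]
orientation: [-0.566, 0.572, 0.42, -0.42]
force: [2.5, -0.3, -1.7]
grip_width: -0.002
```

```bash
python3 w.py -153 -73 108
```

```text
t 14.0 pos [ 507.  -261.9  112. ] dock [-136.8  -73.7  112. ] rot left [ 0.006  0.006 -0.004] F [ 2.5 -0.3 -1.7] Fdock [ 2.4  0.4 -1.7] w -0.002 q [-0.71  0.02 -0.21  1.34 -0.   -0.41]
shift to goal [-15.2   5.5  -4. ]
```

Request:
play_rows:
  motion:
    - [0,0,0,-5,1.6,-1,1]
    - [0,0,0,-4,1.3,-1,1]
    - [0,0,0,-3,1,0,1]
    - [0,0,0,-3,1,0,1]

```text
t: 14.4
ee_pos: [494.4, -258.0, 110.8]
orientation: [-0.563, 0.575, 0.423, -0.418]
force: [34.1, -8.9, -17.0]
grip_width: 0.0
```

Request:
play_rows:
  motion:
    - [0,0,0,-3,1,0,1]
    - [0,0,0,-3,1,0,1]

```text
t: 14.6
ee_pos: [495.2, -258.5, 111.8]
orientation: [-0.558, 0.579, 0.426, -0.414]
force: [24.0, -6.6, -14.2]
grip_width: 0.002
```

```bash
python3 w.py -153 -73 108
```

```text
t 14.6 pos [ 495.2 -258.5  111.8] dock [-149.1  -74.   111.8] rot left [ 0.014  0.031 -0.005] F [ 24.   -6.6 -14.2] Fdock [ 24.8   0.8 -14.2] w 0.002 q [-0.72 -0.05 -0.28  1.31  0.01 -0.42]
shift to goal [-3.4  2.1 -3.8]
```

Request:
play_rows:
  motion:
    - [0.007,0.02,0,8,-2.5,0,1]
    - [0.007,0.01,0,2,0,30,1]
    - [0,0,0,0,0,40,0.5]
    - [0,0,0,-10,5,10,-0.5]
    - [0,0,0,-30,35,0,-1]

```text
t: 15.1
ee_pos: [463.5, -221.3, 190.1]
orientation: [0.572, -0.566, -0.419, 0.421]
force: [-0.7, 0.8, 0.4]
grip_width: 0.506
```

```bash
python3 w.py -239 -4 190;
```

```text
t 15.1 pos [ 463.5 -221.3  190.1] dock [-190.5  -47.9  190.1] rot left [-0.005 -0.007 -0.004] F [-0.7  0.8  0.4] Fdock [-1.   0.6  0.4] w 0.506 q [-0.7  -0.15 -0.23  1.5  -0.   -0.4 ]
shift to goal [-33.2  56.4  -0.1]
```

Request:
play_rows:
  motion:
    - [0,0,0,-12,25,0,-1]
    - [0,0,0,-10,20,0,-1]
    - [0,0,0,0,0,0,-1]

```text
t: 15.4
ee_pos: [437.3, -171.9, 189.7]
orientation: [0.573, -0.564, -0.418, 0.422]
force: [0.5, -0.5, -0.3]
grip_width: 0.991
```

```bash
python3 w.py -239 -4 190; python3 - <<'E'
from h import *
from bench import eyes,recognise
s,R=st(); d=eyes.snapshot("wrist"); pos=s["ee_pos"]
pickle.dump((d,pos,R),open("wrist8.pkl","wb"))
im=d["img"][:,:,::-1].copy(); cv2.imwrite("pics/wrist8.png",im)
bx=[np.array(r["box"])*[640,480,640,480] for r in recognise("wrist","jar_mid")]; print([b.round() for b in bx])
q=fproj(d,pos,R,np.r_[[[430,-164.5,62],[430,-164.5,0]],d2w(DP,[[-115,0,12],[-164,-75,165],[-49,-75,165]])]); print(q.round(1).tolist())
d=eyes.snapshot("top"); cv2.imwrite("pics/top8.png",d["img"][:,:,::-1])
E
```

```text
t 15.4 pos [ 437.3 -171.9  189.7] dock [-230.2   -8.6  189.7] rot left [-0.007 -0.011 -0.004] F [ 0.5 -0.5 -0.3] Fdock [ 0.7 -0.3 -0.3] w 0.991 q [-0.65 -0.28 -0.35  1.52 -0.   -0.35]
shift to goal [-7.   7.   0.3]
[array([305.,  41.,  85.,  84.]), array([295., 177.,  77.,  86.]), array([475., 431.,  43.,  49.])]
[[331.8, 224.3], [330.7, 206.8], [333.6, 331.2], [215.4, 390.4], [240.8, 494.6]]
```

View pics/wrist8.png

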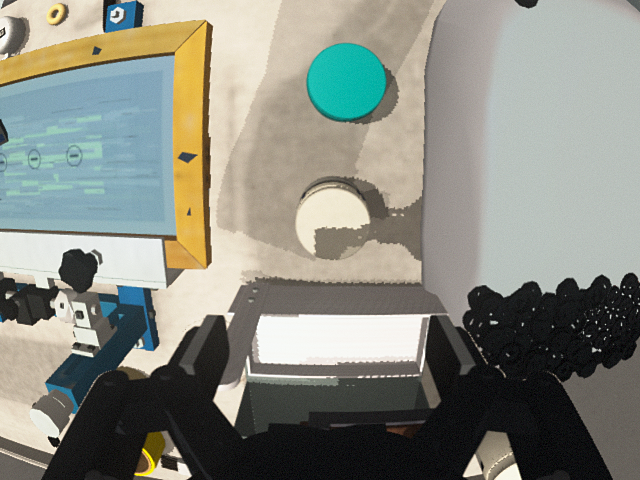

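View pics/top8.png

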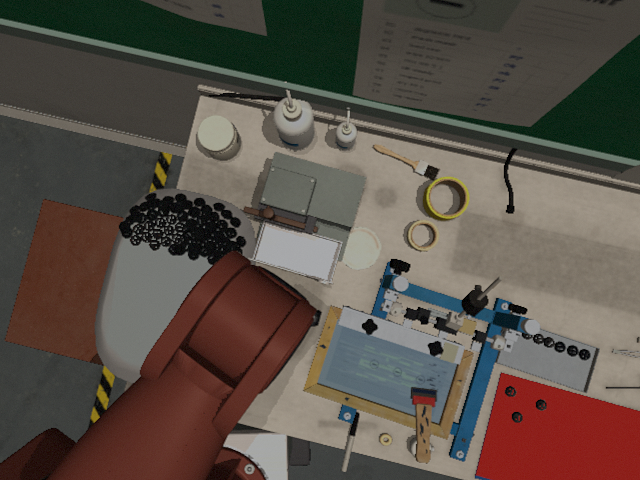

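Request:
play_rows:
  motion:
    - [-0.005,-0.01,-0.003,-7,7,-30,-1]
    - [0,0,0,0,0,-40,-1]
    - [0,0,0,0,0,-30,-1]

```text
t: 15.85
ee_pos: [434.5, -171.3, 91.0]
orientation: [-0.568, 0.573, 0.419, -0.417]
force: [0.4, 0.1, -0.4]
grip_width: 1.0
```

```bash
python3 w.py -239 -4 17; python3 - <<'E'
from h import *
s,R=st(); print(np.array([430,-164.5,17])-s["ee_pos"])
E
```

```text
t 15.85 pos [ 434.5 -171.3   91. ] dock [-233.1   -8.9   91. ] rot left [0.004 0.006 0.002] F [ 0.4  0.1 -0.4] Fdock [ 0.3  0.2 -0.4] w 1.0 q [-0.66 -0.3  -0.54  1.33  0.   -0.35]
shift to goal [ -4.2   6.4 -74. ]
[ -4.48077562   6.82562752 -74.03880104]
```

Request:
play_rows:
  motion:
    - [0,0,0,-5,7,-5,-1]
    - [0,0,0,0,0,0,-1]

```text
t: 16.05
ee_pos: [427.0, -163.3, 82.0]
orientation: [0.57, -0.57, -0.418, 0.418]
force: [-0.6, -1.0, 0.3]
grip_width: 0.998
```

```bash
python3 - <<'E'
from h import *
from bench import eyes
s,R=st(); print(np.array([430,-164.5,17])-s["ee_pos"]); d=eyes.snapshot("wrist"); cv2.imwrite("pics/wrist9.png",d["img"][:,:,::-1])
E
```

```text
[  3.00200202  -1.19807182 -65.0364223 ]
```

View pics/wrist9.png

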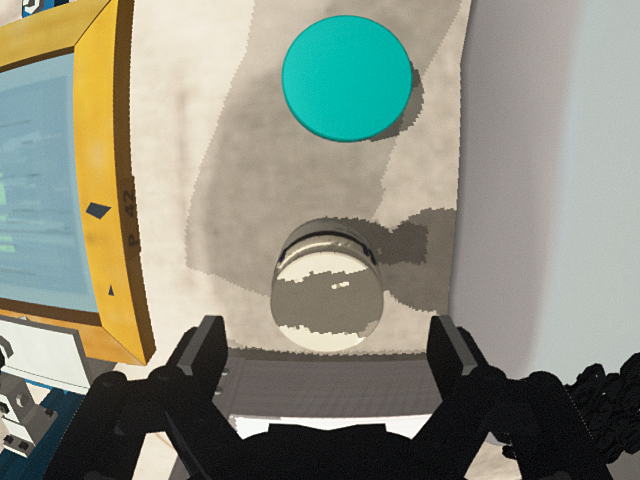

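Request:
play_rows:
  motion:
    - [0,0,0,3,-1,-22,-1]
    - [0,0,0,0,0,-20,-1]
    - [0,0,0,0,0,-15,-1]
    - [0,0,0,0,0,-6,-1]

```text
t: 16.5
ee_pos: [435.7, -169.4, 26.6]
orientation: [-0.566, 0.575, 0.419, -0.416]
force: [-0.9, 0.2, 0.8]
grip_width: 0.998
```

```bash
python3 - <<'E'
from h import *
s,R=st(); print(np.array([430,-164.5,17])-s["ee_pos"], s["force"])
E
```

```text
[-5.72208079  4.86065891 -9.57929979] [-0.93627993  0.24671566  0.75445084]
```

Request:
play_rows:
  motion:
    - [0,0,0,-6,5,-7,-1]
    - [0,0,0,0,0,-3,-1]
    - [0,0,0,0,0,0,-1]

```text
t: 16.8
ee_pos: [430.8, -165.3, 18.8]
orientation: [-0.565, 0.576, 0.419, -0.416]
force: [0.3, 0.1, 0.3]
grip_width: 1.001
```

```bash
python3 - <<'E'
from h import *
from bench import eyes
s,R=st(); print(np.array([430,-164.5,17])-s["ee_pos"], s["force"],rotv(R,Rtool(DP[2]+np.pi/2)).round(3)); d=eyes.snapshot("wrist"); cv2.imwrite("pics/wrist10.png",d["img"][:,:,::-1])
E
```

```text
[-0.75750421  0.75722251 -1.79153437] [0.28784902 0.09446126 0.30715251] [0.01  0.013 0.004]
```

View pics/wrist10.png

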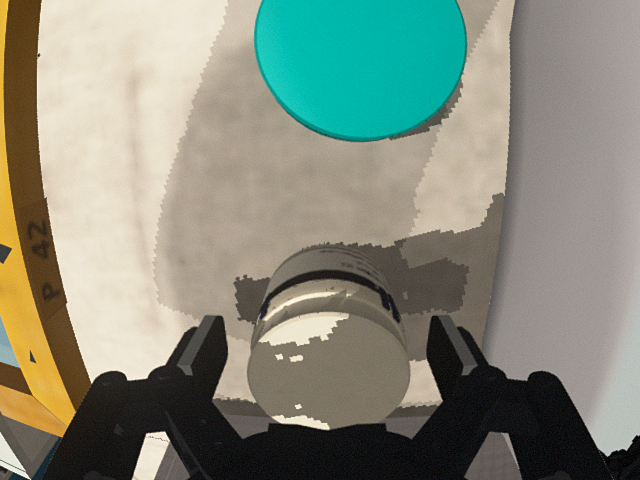

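Request:
play_rows:
  motion:
    - [0.01,0.013,0.003,-0.5,0.5,0,-0.3]
    - [0,0,0,0,0,0,0]
    - [0,0,0,0,0,0,1]
    - [0,0,0,0,0,0,1]

```text
t: 17.25
ee_pos: [431.3, -165.4, 20.7]
orientation: [-0.57, 0.57, 0.419, -0.419]
force: [-0.4, 0.1, -1.7]
grip_width: 0.683
```

Request:
play_rows:
  motion:
    - [0,0,0,0,0,5,1]
    - [0,0,0,0,0,15,1]
    - [0,0,0,0,0,30,1]
    - [0,0,0,0,0,30,1]

```text
t: 17.65
ee_pos: [427.4, -162.6, 98.2]
orientation: [0.573, -0.567, -0.418, 0.42]
force: [0.1, 0.0, -2.7]
grip_width: 0.681
```

```bash
python3 w.py -122 0 130; python3 - <<'E'
from h import *
from bench import eyes
s,R=st(); d=eyes.snapshot("wrist"); cv2.imwrite("pics/wrist11.png",d["img"][:,:,::-1])
E
```

```text
t 17.65 pos [ 427.4 -162.6   98.2] dock [-242.4   -2.6   98.2] rot left [-0.006 -0.008  0.001] F [ 0.1  0.  -2.7] Fdock [ 0.   0.  -2.7] w 0.681 q [-0.65 -0.31 -0.54  1.36 -0.   -0.35]
shift to goal [115.7 -33.4  31.8]
```

View pics/wrist11.png

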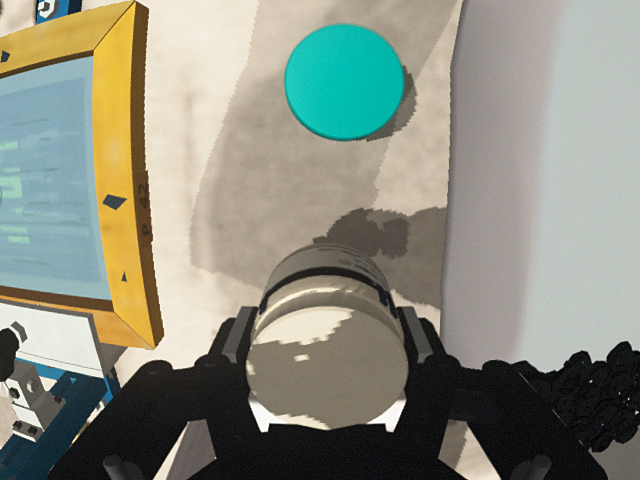

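Request:
play_rows:
  motion:
    - [-0.005,-0.007,0,10,-3,25,1]
    - [0,0,0,28,-8,5,1]
    - [0,0,0,30,-9,0,1]
    - [0,0,0,28,-8,0,1]
    - [0,0,0,14,-4,0,1]

```text
t: 18.2
ee_pos: [543.1, -197.3, 138.0]
orientation: [-0.567, 0.573, 0.419, -0.417]
force: [-0.7, 0.4, -2.3]
grip_width: 0.683
```

```bash
python3 w.py -122 0 60
```

```text
t 18.2 pos [ 543.1 -197.3  138. ] dock [-121.6   -1.2  138. ] rot left [0.006 0.008 0.002] F [-0.7  0.4 -2.3] Fdock [-0.8  0.2 -2.3] w 0.683 q [-0.57  0.03 -0.15  1.38 -0.   -0.27]
shift to goal [  0.    1.3 -78. ]
```

Request:
play_rows:
  motion:
    - [0.005,0.007,0,0,1,-20,1]
    - [0,0,0,0,0,-25,1]
    - [0,0,0,0,0,-10,1]

```text
t: 18.5
ee_pos: [543.8, -196.4, 79.9]
orientation: [-0.57, 0.57, 0.419, -0.419]
force: [-1.2, 0.6, -2.8]
grip_width: 0.685
```

```bash
python3 w.py -122 0 33;  python3 - <<'E'
from h import *
from bench import eyes
s,R=st(); d=eyes.snapshot("wrist"); cv2.imwrite("pics/wrist12.png",d["img"][:,:,::-1])
d=eyes.snapshot("side"); cv2.imwrite("pics/side12.png",cv2.resize(d["img"][170:310,240:420,::-1],None,fx=4,fy=4))
E
```

```text
t 18.5 pos [ 543.8 -196.4   79.9] dock [-121.3   -0.2   79.9] rot left [0.001 0.    0.001] F [-1.2  0.6 -2.8] Fdock [-1.3  0.2 -2.8] w 0.685 q [-0.57  0.07 -0.22  1.29 -0.   -0.27]
shift to goal [ -0.6   0.4 -46.9]
```

View pics/wrist12.png

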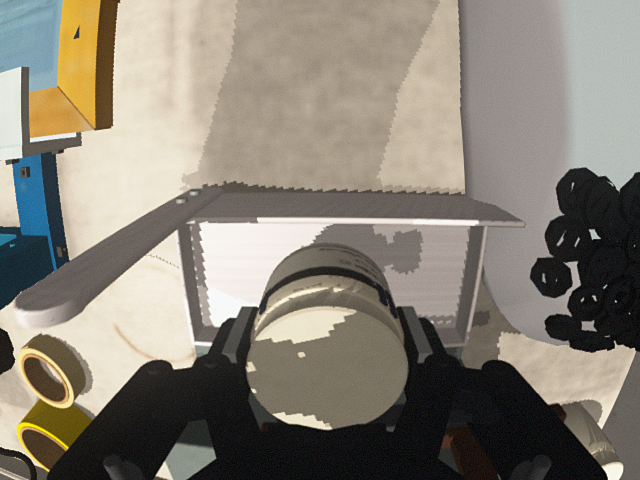

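View pics/side12.png

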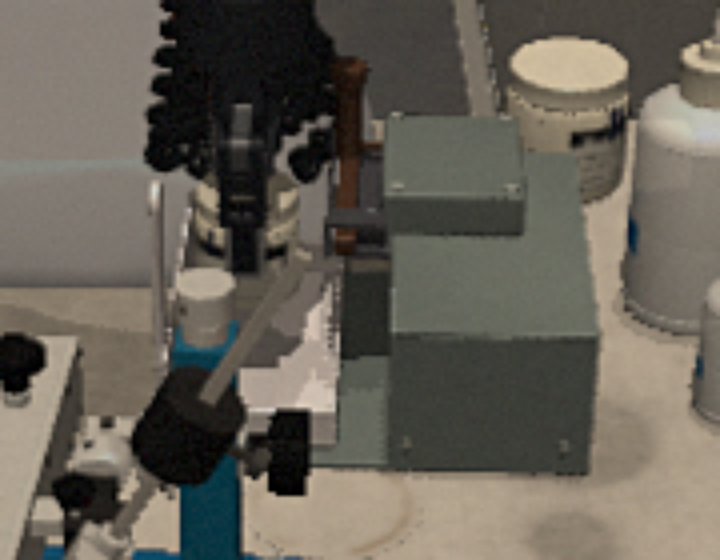

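Request:
play_rows:
  motion:
    - [0,0,0,-0.5,0.5,-18,1]
    - [0,0,0,0,0,-14,1]
    - [0,0,0,0,0,-5,1]

```text
t: 18.9
ee_pos: [543.2, -196.2, 45.0]
orientation: [-0.569, 0.571, 0.419, -0.418]
force: [-0.1, 0.4, -3.2]
grip_width: 0.681
```

```bash
python3 w.py -122 0 33
```

```text
t 18.9 pos [ 543.2 -196.2   45. ] dock [-121.9   -0.2   45. ] rot left [0.002 0.003 0.001] F [-0.1  0.4 -3.2] Fdock [-0.3  0.4 -3.2] w 0.681 q [-0.57  0.08 -0.26  1.22 -0.   -0.27]
shift to goal [ -0.1   0.2 -12. ]
```

Request:
play_rows:
  motion:
    - [0.002,0.003,0,0,0,-6,1]
    - [0,0,0,0,0,-4,1]

```text
t: 19.1
ee_pos: [543.4, -196.5, 35.4]
orientation: [-0.57, 0.57, 0.418, -0.418]
force: [-0.2, 0.8, -3.1]
grip_width: 0.681
```

Request:
play_rows:
  motion:
    - [0,0,0,0,0,-2,1]

```text
t: 19.2
ee_pos: [543.5, -196.6, 33.4]
orientation: [-0.57, 0.57, 0.418, -0.418]
force: [0.3, -1.1, -2.0]
grip_width: 0.679
```

Request:
play_rows:
  motion:
    - [0,0,0,0,0,-1.5,1]

```text
t: 19.3
ee_pos: [543.9, -196.8, 32.7]
orientation: [-0.569, 0.571, 0.419, -0.418]
force: [-1.7, 2.7, 8.5]
grip_width: 0.679
```

Request:
play_rows:
  motion:
    - [0,0,0,0,0,0,-0.5]
    - [0,0,0,0,0,0,-0.8]
    - [0,0,0,0,0,0,-1]
    - [0,0,0,0,0,0,-1]

```text
t: 19.7
ee_pos: [545.4, -197.7, 34.7]
orientation: [-0.568, 0.572, 0.419, -0.418]
force: [-0.8, 0.9, 0.4]
grip_width: 1.002
```

Request:
play_rows:
  motion:
    - [0,0,0,0,0,10,-1]
    - [0,0,0,0,0,20,-1]
    - [0,0,0,0,0,30,-1]
    - [0,0,0,0,0,40,-1]

```text
t: 20.1
ee_pos: [541.8, -195.4, 133.5]
orientation: [0.571, -0.569, -0.418, 0.419]
force: [0.7, -0.8, 0.8]
grip_width: 0.996
```

```bash
python3 w.py -205 -75 150;  python3 - <<'E'
from h import *
from bench import eyes
s,R=st(); d=eyes.snapshot("wrist"); cv2.imwrite("pics/wrist13.png",d["img"][:,:,::-1])
q=fproj(d,s["ee_pos"],R,d2w(DP,[[-115,0,12],[-122,0,74],[-164,-75,165]])); print(q)
d=eyes.snapshot("side"); cv2.imwrite("pics/side13.png",cv2.resize(d["img"][170:310,240:420,::-1],None,fx=4,fy=4))
E
```

```text
t 20.1 pos [ 541.8 -195.4  133.5] dock [-1.235e+02  1.000e-01  1.335e+02] rot left [-0.002 -0.004  0.001] F [ 0.7 -0.8  0.8] Fdock [ 0.9 -0.5  0.8] w 0.996 q [-0.57  0.04 -0.15  1.39 -0.   -0.27]
shift to goal [-100.2  -47.4   16.5]
[[325.69431422 247.73173901]
 [325.41655574 270.97624966]
 [117.03369036 258.73120474]]
```

View pics/wrist13.png

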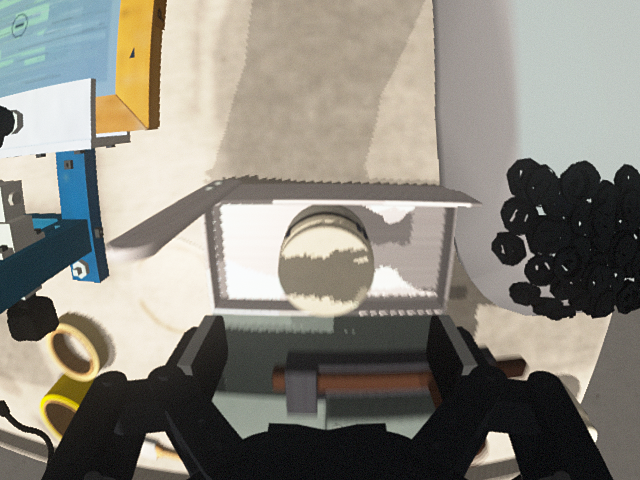

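View pics/side13.png

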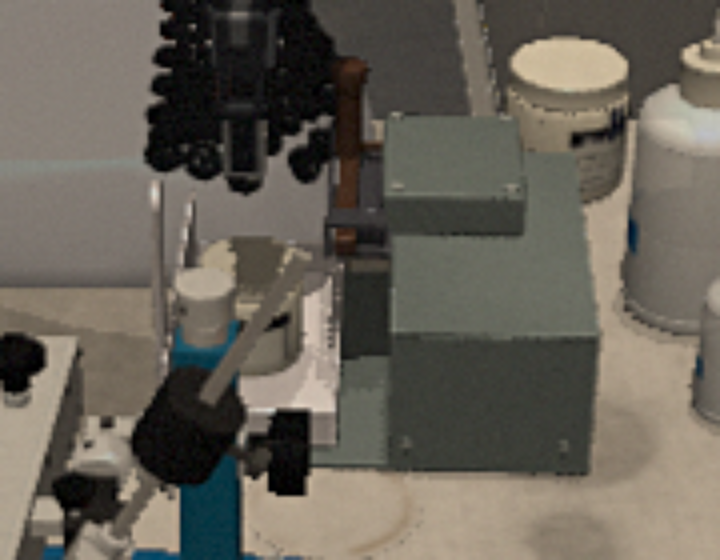

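```bash
python3 - <<'E'
from h import *
t=pickle.load(open("top0.pkl","rb")); sd=pickle.load(open("side0.pkl","rb"))
P=[d2w(DP,[[x,-75,z]])[0] for x in(-178,-195,-215) for z in (108,150)]
print(np.round(P,0).tolist()); print(proj(t,P).round(0).tolist(),proj(sd,P).round(0).tolist())
E
```

```text
[[467.0, -251.0, 108.0], [467.0, -251.0, 150.0], [451.0, -246.0, 108.0], [451.0, -246.0, 150.0], [432.0, -240.0, 108.0], [432.0, -240.0, 150.0]]
[[324.0, 288.0], [324.0, 288.0], [321.0, 296.0], [321.0, 296.0], [319.0, 305.0], [318.0, 306.0]] [[273.0, 239.0], [272.0, 222.0], [265.0, 239.0], [264.0, 222.0], [256.0, 239.0], [254.0, 222.0]]
```

Request:
play_rows:
  motion:
    - [0,0,0,0,0,35,0]
    - [0,0,0,-10,-5,25,0.5]
    - [0,0,0,-30,-14,0,1]
    - [0,0,0,-30,-14,0,1]
    - [0,0,0,-25,-12,0,1]

```text
t: 20.7
ee_pos: [450.2, -242.9, 206.8]
orientation: [-0.565, 0.573, 0.421, -0.418]
force: [0.4, 0.1, 0.0]
grip_width: 0.145
```

```bash
python3 w.py -200 -75 112;  python3 wfit.py wrist14
```

```text
t 20.7 pos [ 450.2 -242.9  206.8] dock [-196.7  -72.4  206.8] rot left [ 0.008  0.011 -0.003] F [0.4 0.1 0. ] Fdock [0.4 0.2 0. ] w 0.145 q [-0.75 -0.19 -0.23  1.51  0.   -0.45]
shift to goal [ -3.9  -1.5 -94.8]
moved during [-2.5 -1.3  0.1] [-0.001  0.002 -0.001]
[[423.0, 436.9], [429.5, 436.3], [435.8, 435.8], [442.1, 435.2], [448.4, 434.5], [322.2, 453.2]]
```

View pics/wrist14.png

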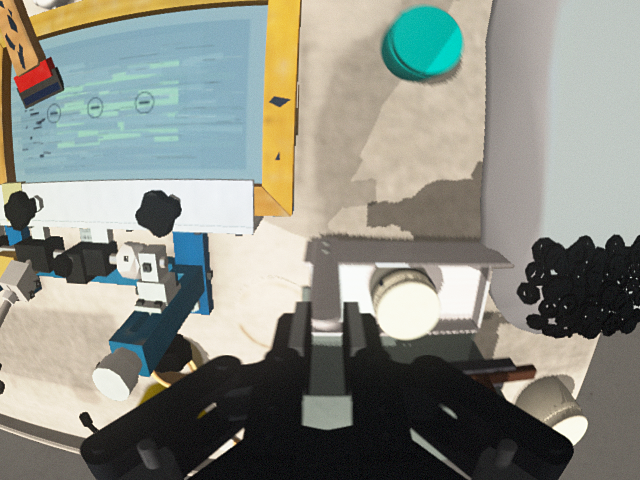

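```bash
python3 - <<'E'
from h import *
d,pos,R=pickle.load(open("wrist14.pkl","rb"))
print(fproj(d,pos+[-2.5,-1.3,0],R,np.r_[d2w(DP,[[-164,-75,165]]),[pos]]))
E
python3 w.py -200 -75 112
```

```text
[[324.82899155 333.09141677]
 [329.72181497 323.38556105]]
t 20.75 pos [ 447.8 -244.2  207. ] dock [-198.7  -74.4  207. ] rot left [ 0.008  0.009 -0.002] F [-1.1 -2.7  1.2] Fdock [-0.2 -2.9  1.2] w 0.052 q [-0.76 -0.19 -0.23  1.52  0.   -0.46]
shift to goal [ -1.4  -0.1 -95. ]
```

Request:
play_rows:
  motion:
    - [0.007,0.009,0,-3,0,-22,1]
    - [0,0,0,-1,1,-25,1]
    - [0,0,0,0,0,-25,1]
    - [0,0,0,0,0,-15,1]
    - [0,0,0,0,0,0,1]

```text
t: 21.25
ee_pos: [442.9, -245.3, 121.4]
orientation: [-0.567, 0.573, 0.418, -0.418]
force: [0.6, -0.1, -0.3]
grip_width: -0.0
```

```bash
python3 w.py -180 -75 112;  python3 wfit.py wrist15
```

```text
t 21.25 pos [ 442.9 -245.3  121.4] dock [-202.9  -77.   121.4] rot left [0.006 0.005 0.001] F [ 0.6 -0.1 -0.3] Fdock [ 0.6  0.  -0.3] w -0.0 q [-0.76 -0.19 -0.39  1.36 -0.   -0.46]
shift to goal [22.5 -4.9 -9.4]
moved during [ 0.4 -0.3  1.2] [-0.001 -0.001  0.   ]
[[453.6, 539.0], [461.3, 537.7], [468.9, 536.3], [476.4, 534.9], [483.8, 533.4], [329.0, 557.5]]
```

View pics/wrist15.png

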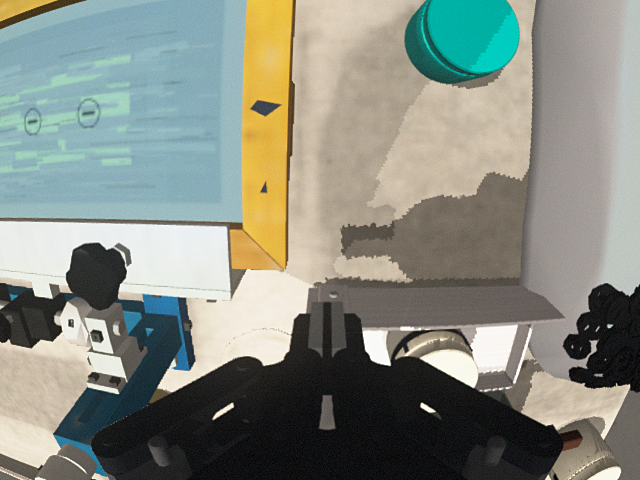

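Request:
play_rows:
  motion:
    - [0.005,0.005,0,6,-1,-3,1]
    - [0,0,0,6,-1.5,-3,1]
    - [0,0,0,5,-1.5,-1,1]
    - [0,0,0,4,-1.2,0,1]

```text
t: 21.7
ee_pos: [467.4, -252.5, 118.8]
orientation: [-0.568, 0.572, 0.418, -0.419]
force: [-3.4, 0.1, -2.0]
grip_width: -0.003
```

```bash
python3 w.py -63 -75 112
```

```text
t 21.7 pos [ 467.4 -252.5  118.8] dock [-177.5  -76.5  118.8] rot left [0.005 0.003 0.001] F [-3.4  0.1 -2. ] Fdock [-3.3 -0.9 -2. ] w -0.003 q [-0.74 -0.1  -0.31  1.35 -0.   -0.44]
shift to goal [109.7 -32.7  -6.8]
```

Contact at TCP x = -177.5. I push in smoothly at about 6 mm per row.

Request:
play_rows:
  motion:
    - [0,0,0,5,-1.5,-1,1]
    - [0,0,0,6,-1.8,-1,1]
    - [0,0,0,6,-1.8,-1,1]
    - [0,0,0,6,-1.8,-1,1]
    - [0,0,0,6,-1.8,-1,1]

```text
t: 22.2
ee_pos: [498.8, -261.9, 114.1]
orientation: [-0.568, 0.572, 0.418, -0.419]
force: [-2.6, 1.1, 1.4]
grip_width: 0.004
```

Request:
play_rows:
  motion:
    - [0,0,0,6,-1.8,-1,1]
    - [0,0,0,6,-1.8,-1,1]
    - [0,0,0,6,-1.8,-1,1]
    - [0,0,0,6,-1.8,-1,1]
    - [0,0,0,6,-1.8,-1,1]

```text
t: 22.7
ee_pos: [531.5, -271.8, 108.5]
orientation: [-0.568, 0.572, 0.418, -0.419]
force: [-2.1, 0.8, 0.5]
grip_width: -0.003
```

```bash
python3 w.py -63 -75 112;  python3 wfit.py wrist16
```

```text
t 22.7 pos [ 531.5 -271.8  108.5] dock [-110.5  -75.8  108.5] rot left [0.005 0.002 0.001] F [-2.1  0.8  0.5] Fdock [-2.2  0.2  0.5] w -0.003 q [-0.69  0.1  -0.13  1.34 -0.   -0.39]
shift to goal [ 45.6 -13.4   3.5]
moved during [ 0.7 -0.3 -0.2] [-0.    -0.001 -0.   ]
[[506.5, 470.5], [516.8, 468.4], [526.7, 466.3], [536.4, 464.1], [545.7, 461.8], [326.7, 506.4]]
```

View pics/wrist16.png

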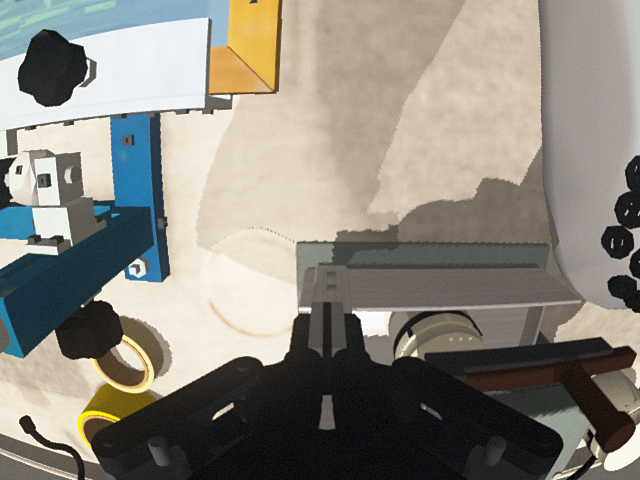

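Request:
play_rows:
  motion:
    - [0,0,0,6,-1.8,0.5,1]
    - [0,0,0,6,-1.8,0.5,1]
    - [0,0,0,6,-1.8,0,1]
    - [0,0,0,6,-1.8,0,1]
    - [0,0,0,6,-1.8,0,1]

```text
t: 23.25
ee_pos: [563.8, -281.7, 108.5]
orientation: [-0.569, 0.572, 0.418, -0.419]
force: [-3.6, -0.9, -0.2]
grip_width: 0.001
```

Request:
play_rows:
  motion:
    - [0,0,0,5,-1.5,0,1]
    - [0,0,0,3,-0.9,0,1]
    - [0,0,0,3,-0.9,0,1]

```text
t: 23.55
ee_pos: [573.5, -284.6, 108.3]
orientation: [0.57, -0.57, -0.416, 0.42]
force: [-31.0, 10.2, 8.3]
grip_width: 0.001
```

```bash
python3 w.py -63 -75 112
```

```text
t 23.55 pos [ 573.5 -284.6  108.3] dock [-66.6 -75.5 108.3] rot left [ 0.003 -0.005  0.002] F [-31.   10.2   8.3] Fdock [-32.6   0.5   8.3] w 0.001 q [-0.66  0.24  0.03  1.36 -0.01 -0.36]
shift to goal [ 3.6 -0.6  3.7]
```

Request:
play_rows:
  motion:
    - [0,0,0,3,-0.9,0,1]
    - [0,0,0,3,-0.9,0,1]

```text
t: 23.75
ee_pos: [572.8, -283.6, 107.0]
orientation: [0.575, -0.565, -0.413, 0.423]
force: [-22.2, 7.6, 9.3]
grip_width: 0.001
```

```bash
python3 w.py -63 -75 112; python3 - <<'E'
from h import *
from bench import eyes
for n in("side","top"):
    d=eyes.snapshot(n); pickle.dump(d,open(n+"17.pkl","wb"))
    x0,x1,y0,y1=(290,410,170,310) if n=="side" else (240,380,130,280)
    cv2.imwrite(f"pics/{n}17.png",cv2.resize(d["img"][y0:y1,x0:x1,::-1],None,fx=4,fy=4,interpolation=cv2.INTER_CUBIC))
E
```

```text
t 23.75 pos [ 572.8 -283.6  107. ] dock [-67.5 -74.8 107. ] rot left [-0.003 -0.021  0.003] F [-22.2   7.6   9.3] Fdock [-23.5   0.6   9.3] w 0.001 q [-0.66  0.26  0.05  1.37 -0.01 -0.35]
shift to goal [ 4.2 -1.6  5. ]
```

View pics/side17.png

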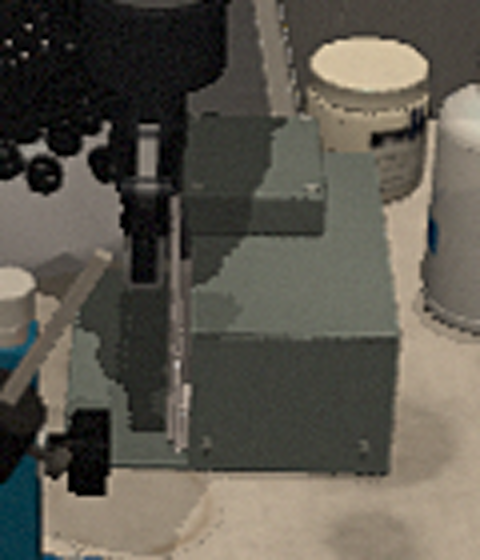

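View pics/top17.png

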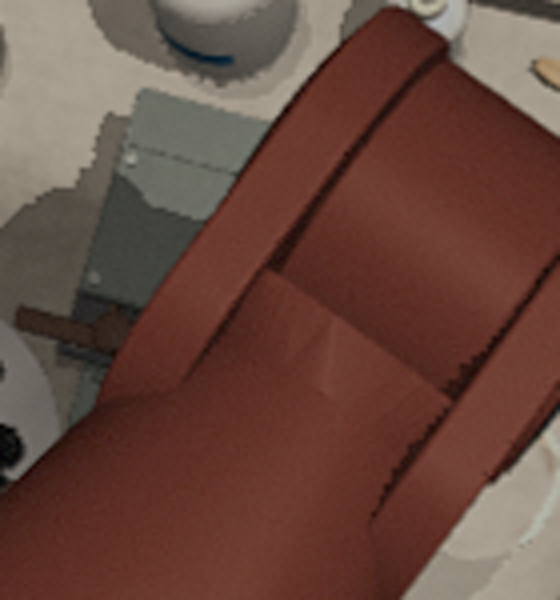

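```bash
python3 - <<'E'
from h import *
a=pickle.load(open("side0.pkl","rb"))["img"]; b=pickle.load(open("side17.pkl","rb"))["img"]
c=np.vstack([cv2.resize(x[195:290,310:350,::-1],None,fx=6,fy=6,interpolation=cv2.INTER_NEAREST) for x in (a,)])
d=cv2.resize(b[195:290,310:350,::-1],None,fx=6,fy=6,interpolation=cv2.INTER_NEAREST)
cv2.imwrite("pics/cmp17.png",np.hstack([c,d]))
for r in range(218,284,6): print(r,a[r,326:342].mean(1).astype(int).tolist(),b[r,326:342].mean(1).astype(int).tolist())
E
```

```text
218 [29, 23, 30, 22, 14, 13, 118, 243, 207, 64, 103, 122, 116, 111, 113, 121] [56, 57, 55, 32, 22, 26, 18, 22, 47, 51, 56, 62, 59, 59, 56, 57]
224 [62, 64, 64, 59, 62, 58, 71, 120, 109, 69, 58, 59, 60, 61, 60, 60] [16, 21, 12, 3, 11, 16, 31, 88, 104, 42, 32, 45, 44, 41, 46, 43]
230 [47, 50, 42, 17, 22, 17, 58, 125, 114, 16, 35, 67, 95, 109, 107, 106] [32, 3, 6, 41, 64, 43, 57, 118, 107, 17, 29, 33, 52, 57, 59, 56]
236 [51, 47, 53, 73, 66, 69, 77, 119, 108, 75, 88, 87, 97, 102, 103, 103] [15, 23, 21, 51, 68, 63, 78, 115, 106, 78, 89, 84, 58, 56, 53, 54]
242 [50, 53, 41, 42, 36, 42, 76, 118, 112, 126, 65, 93, 126, 104, 102, 102] [48, 50, 49, 46, 42, 37, 64, 98, 102, 68, 75, 86, 112, 94, 105, 102]
248 [39, 43, 42, 41, 39, 43, 80, 118, 104, 109, 67, 84, 116, 97, 101, 101] [42, 41, 37, 39, 37, 39, 72, 121, 102, 98, 69, 79, 92, 79, 86, 83]
254 [41, 40, 40, 42, 38, 52, 93, 115, 101, 113, 70, 74, 60, 47, 51, 53] [39, 39, 39, 40, 33, 42, 70, 85, 95, 106, 72, 68, 62, 49, 49, 51]
260 [42, 37, 36, 52, 92, 88, 97, 151, 202, 103, 169, 117, 55, 59, 58, 62] [40, 37, 38, 41, 34, 44, 68, 115, 168, 84, 70, 61, 63, 61, 59, 56]
266 [39, 38, 35, 53, 90, 90, 110, 114, 110, 104, 172, 129, 51, 58, 59, 61] [42, 42, 40, 40, 37, 45, 69, 96, 116, 99, 165, 120, 53, 53, 57, 63]
272 [55, 53, 50, 77, 106, 104, 105, 92, 118, 107, 134, 75, 56, 58, 62, 64] [39, 43, 56, 56, 53, 66, 111, 90, 112, 100, 131, 74, 56, 59, 58, 59]
278 [88, 105, 102, 89, 84, 95, 123, 109, 126, 120, 113, 60, 61, 59, 61, 59] [83, 80, 84, 83, 81, 90, 120, 102, 123, 112, 111, 65, 55, 61, 57, 57]
```

View pics/cmp17.png

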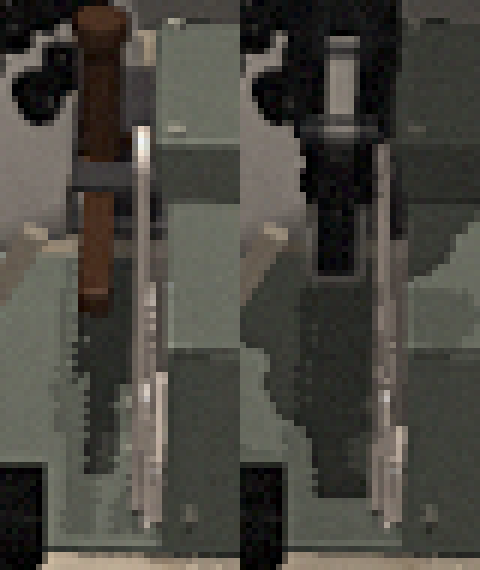

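Request:
play_rows:
  motion:
    - [0,-0.01,0,-8,2.5,0,1]
    - [0,-0.01,0,-4,1,25,1]
    - [0,0,0,0,0,35,0.5]
    - [0,0,0,0,0,25,0]

```text
t: 24.25
ee_pos: [559.2, -277.6, 189.8]
orientation: [0.574, -0.567, -0.419, 0.418]
force: [0.4, -0.1, 0.7]
grip_width: 0.329
```

```bash
python3 w.py -66 65 190
```

```text
t 24.25 pos [ 559.2 -277.6  189.8] dock [-82.3 -73.1 189.8] rot left [-0.009 -0.004  0.002] F [ 0.4 -0.1  0.7] Fdock [0.4 0.  0.7] w 0.329 q [-0.67  0.18  0.11  1.5   0.   -0.37]
shift to goal [ 56.8 126.9   0.2]
```

Request:
play_rows:
  motion:
    - [-0.008,-0.004,0,14,32,3,0]
    - [0,0,0,15,34,0,0]
    - [0,0,0,15,34,0,0]
    - [0,0,0,10,20,0,0]
    - [0,0,0,0,0,0,0]

```text
t: 24.75
ee_pos: [619.7, -155.6, 201.1]
orientation: [-0.566, 0.575, 0.421, -0.414]
force: [0.3, -0.4, -0.2]
grip_width: 0.495
```

```bash
python3 w.py -66 65 126; python3 - <<'E'
from h import *
from bench import eyes
s,R=st(); d=eyes.snapshot("wrist"); cv2.imwrite("pics/wrist18.png",d["img"][:,:,::-1])
print(fproj(d,s["ee_pos"],R,d2w(DP,[[-66,60,166],[-66,65,166]])))
E
```

```text
t 24.75 pos [ 619.7 -155.6  201.1] dock [-61.   61.4 201.1] rot left [0.005 0.015 0.004] F [ 0.3 -0.4 -0.2] Fdock [ 0.4 -0.3 -0.2] w 0.495 q [-0.45  0.2   0.15  1.5   0.   -0.14]
shift to goal [ -3.7   4.9 -75.1]
[[322.86018118 276.42421907]
 [332.42300343 276.38778181]]
```

View pics/wrist18.png

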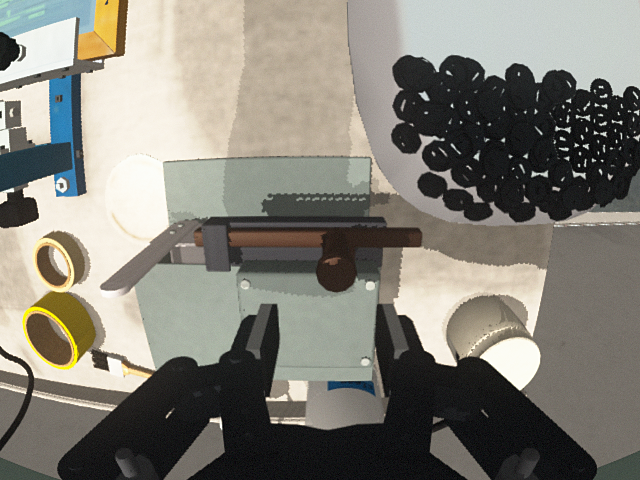

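Request:
play_rows:
  motion:
    - [0.004,0.014,0.003,-3,6,-10,0]
    - [0,0,0,-1,1,-15,0]
    - [0,0,0,0,0,-15,0]

```text
t: 25.1
ee_pos: [615.7, -151.6, 160.4]
orientation: [-0.569, 0.572, 0.418, -0.418]
force: [-0.3, 0.8, 0.1]
grip_width: 0.501
```

```bash
python3 w.py -66 66 126; python3 - <<'E'
from h import *
from bench import eyes
s,R=st(); d=eyes.snapshot("wrist"); cv2.imwrite("pics/wrist19.png",d["img"][:,:,::-1])
E
```

```text
t 25.1 pos [ 615.7 -151.6  160.4] dock [-66.   64.  160.4] rot left [0.003 0.003 0.003] F [-0.3  0.8  0.1] Fdock [-0.5  0.6  0.1] w 0.501 q [-0.45  0.2   0.07  1.44 -0.   -0.14]
shift to goal [  0.6   1.9 -34.4]
```

View pics/wrist19.png

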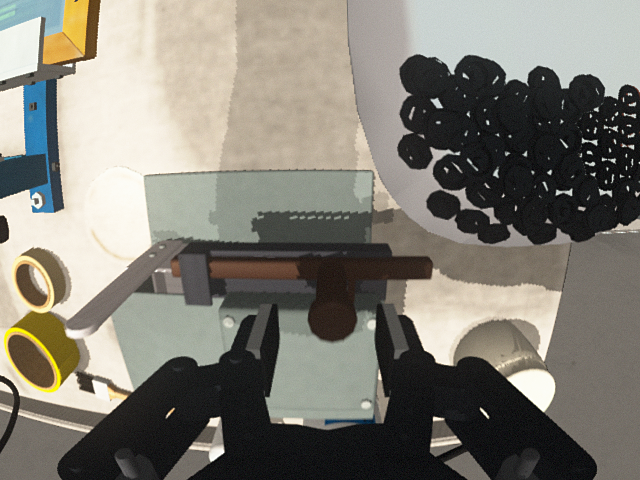

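The head at (332,318) sits between the pads, with clearance on both sides. I go down and then throw the bolt home.

Request:
play_rows:
  motion:
    - [0,0,0,0,2,-18,0]
    - [0,0,0,0,1,-12,0]
    - [0,0,0,0,0,-4,0]

```text
t: 25.45
ee_pos: [612.5, -149.2, 118.5]
orientation: [0.572, -0.57, -0.416, 0.418]
force: [0.5, 0.7, 0.2]
grip_width: 0.498
```

Request:
play_rows:
  motion:
    - [0,0,0,-1.5,-4.8,0,0]
    - [0,0,0,-1.2,-3.8,0,0]
    - [0,0,0,-1.2,-3.8,0,0]

```text
t: 25.75
ee_pos: [608.0, -161.9, 118.1]
orientation: [0.572, -0.569, -0.417, 0.418]
force: [1.2, 4.6, -4.6]
grip_width: 0.497
```

```bash
python3 w.py -66 -9 126
```

```text
t 25.75 pos [ 608.  -161.9  118.1] dock [-70.3  51.9 118.1] rot left [-0.002 -0.005  0.005] F [ 1.2  4.6 -4.6] Fdock [-0.2  4.8 -4.6] w 0.497 q [-0.47  0.21  0.01  1.37 -0.   -0.16]
shift to goal [-14.  -59.4   7.9]
```

Request:
play_rows:
  motion:
    - [0,0,0,-0.2,-3.5,4,0]
    - [0,0,0,-0.2,-3.8,4,0]
    - [0,0,0,-1.2,-3.8,1,0]
    - [0,0,0,-1.2,-3.8,0,0]
    - [0,0,0,-1.2,-3.8,0,0]

```text
t: 26.25
ee_pos: [603.9, -180.1, 128.8]
orientation: [0.573, -0.568, -0.418, 0.418]
force: [1.6, 5.0, -5.4]
grip_width: 0.501
```

Request:
play_rows:
  motion:
    - [0,0,0,-1.2,-3.8,0,0]
    - [0,0,0,-1.2,-3.8,0,0]
    - [0,0,0,-1.2,-3.8,0,0]
    - [0,0,0,-1.2,-3.8,0,0]

```text
t: 26.65
ee_pos: [599.2, -195.5, 129.9]
orientation: [0.573, -0.567, -0.419, 0.417]
force: [0.9, 5.1, -3.6]
grip_width: 0.5
```

```bash
python3 w.py -66 -9 126
```

```text
t 26.65 pos [ 599.2 -195.5  129.9] dock [-68.6  17.2 129.9] rot left [-0.008 -0.003  0.002] F [ 0.9  5.1 -3.6] Fdock [-0.6  5.1 -3.6] w 0.5 q [-0.53  0.21  0.03  1.4   0.01 -0.22]
shift to goal [ -5.3 -25.8  -3.9]
```

Request:
play_rows:
  motion:
    - [-0.004,0,0,-0.9,-2.9,-1,0]
    - [0,0,0,-0.9,-2.9,-1,0]
    - [0,0,0,-0.9,-2.9,0,0]
    - [0,0,0,-0.9,-2.9,0,0]

```text
t: 27.05
ee_pos: [595.7, -208.4, 129.9]
orientation: [0.571, -0.569, -0.418, 0.418]
force: [1.2, 4.8, -4.1]
grip_width: 0.5
```

Request:
play_rows:
  motion:
    - [0,0,0,-0.9,-2.9,0,0]
    - [0,0,0,-0.9,-2.9,0,0]
    - [0,0,0,-0.6,-1.9,0,0]

```text
t: 27.35
ee_pos: [593.0, -216.7, 129.9]
orientation: [0.571, -0.569, -0.418, 0.418]
force: [0.6, 4.9, -2.1]
grip_width: 0.5
```

```bash
python3 w.py -66 -9 126; python3 - <<'E'
from h import *
from bench import eyes
s,R=st(); d=eyes.snapshot("wrist"); cv2.imwrite("pics/wrist20.png",d["img"][:,:,::-1])
print(fproj(d,s["ee_pos"],R,d2w(DP,[[-66,0,166],[-66,5,166],[-66,10,166]])))
E
```

```text
t 27.35 pos [ 593.  -216.7  129.9] dock [-68.3  -4.9 129.9] rot left [-0.003 -0.002  0.002] F [ 0.6  4.9 -2.1] Fdock [-0.9  4.9 -2.1] w 0.5 q [-0.56  0.21  0.03  1.39  0.   -0.25]
shift to goal [ 0.9 -4.5 -3.9]
[[338.73215468 374.36313502]
 [352.50476707 374.16440127]
 [366.20873749 373.85149603]]
```

View pics/wrist20.png

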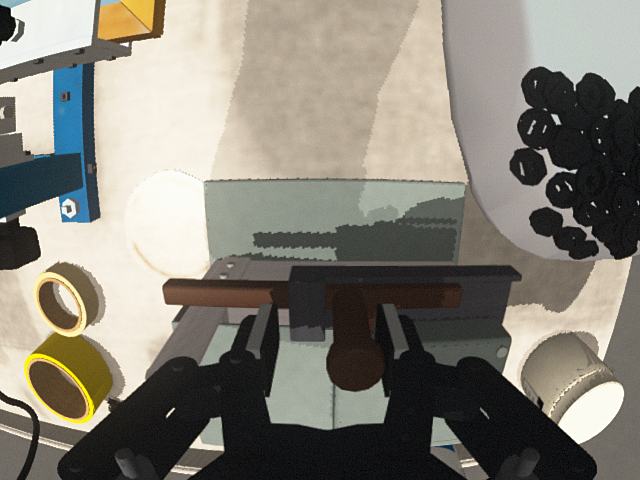

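The head is at (356,360), so the bolt is at about 5 to 6 mm, and it is still moving with no bind. I continue in small steps.

Request:
play_rows:
  motion:
    - [0,0,0,-0.6,-1.9,0,0]

```text
t: 27.5
ee_pos: [592.3, -218.9, 129.9]
orientation: [0.571, -0.569, -0.418, 0.418]
force: [0.8, 5.3, -2.5]
grip_width: 0.502
```

Request:
play_rows:
  motion:
    - [0,0,0,-0.6,-1.9,0,0]

```text
t: 27.6
ee_pos: [591.7, -220.8, 129.9]
orientation: [0.571, -0.569, -0.418, 0.418]
force: [1.6, 6.6, -1.3]
grip_width: 0.5
```

Request:
play_rows:
  motion:
    - [0,0,0,-0.6,-1.9,0,0]

```text
t: 27.7
ee_pos: [591.6, -221.1, 129.7]
orientation: [0.572, -0.568, -0.419, 0.417]
force: [6.2, 18.4, -1.6]
grip_width: 0.503
```

Request:
play_rows:
  motion:
    - [0,0,0,-0.5,-1.5,0,0]

```text
t: 27.8
ee_pos: [591.7, -220.8, 129.7]
orientation: [0.572, -0.567, -0.421, 0.417]
force: [4.2, 12.4, -2.8]
grip_width: 0.499
```

```bash
python3 w.py -66 -9 126
```

```text
t 27.8 pos [ 591.7 -220.8  129.7] dock [-68.3  -9.2 129.7] rot left [-0.009  0.001 -0.   ] F [ 4.2 12.4 -2.8] Fdock [ 0.3 13.1 -2.8] w 0.499 q [-0.57  0.21  0.03  1.39  0.01 -0.27]
shift to goal [ 2.2 -0.5 -3.7]
```

Request:
play_rows:
  motion:
    - [-0.005,0,0,2,6,0,0]
    - [0,0,0,0,0,20,0]
    - [0,0,0,0,0,30,0]
    - [0,0,0,0,0,25,0]
    - [0,0,0,0,0,0,0]

```text
t: 28.3
ee_pos: [594.1, -217.7, 209.0]
orientation: [-0.568, 0.572, 0.418, -0.419]
force: [1.3, 0.6, 0.5]
grip_width: 0.502
```

```bash
python3 w.py -66 0 209; python3 wfit.py wrist21; python3 - <<'E'
from h import *
from bench import eyes
for n in("side",):
    d=eyes.snapshot(n); pickle.dump(d,open(n+"21.pkl","wb"))
a=pickle.load(open("side0.pkl","rb"))["img"]; b=d["img"]
f=lambda x:cv2.resize(x[190:290,300:350,::-1],None,fx=6,fy=6,interpolation=cv2.INTER_NEAREST)
cv2.imwrite("pics/cmp21.png",np.hstack([f(a),f(b)]))
print(proj(d,d2w(DP,[[-66,y,166] for y in(0,5,10)])).round(1).tolist())
E
```

```text
t 28.3 pos [ 594.1 -217.7  209. ] dock [-66.9  -5.5 209. ] rot left [0.005 0.002 0.002] F [1.3 0.6 0.5] Fdock [1.  0.9 0.5] w 0.502 q [-0.56  0.2   0.16  1.53 -0.   -0.25]
shift to goal [2.5 5.  0. ]
moved during [-0.4  0.2 -1.8] [0.001 0.001 0.   ]
[[335.9, 281.1], [345.0, 281.1], [354.1, 281.0], [363.1, 281.0], [372.1, 280.9], [208.5, 305.2]]
[[326.3, 199.2], [326.4, 198.1], [326.4, 197.0]]
```

View pics/wrist21p.png

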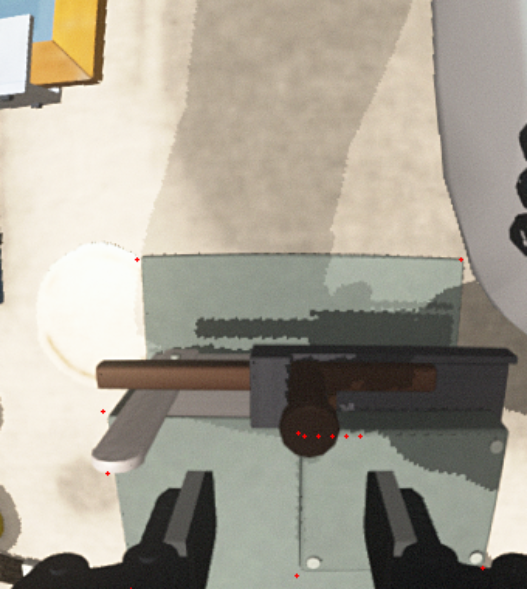

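View pics/cmp21.png

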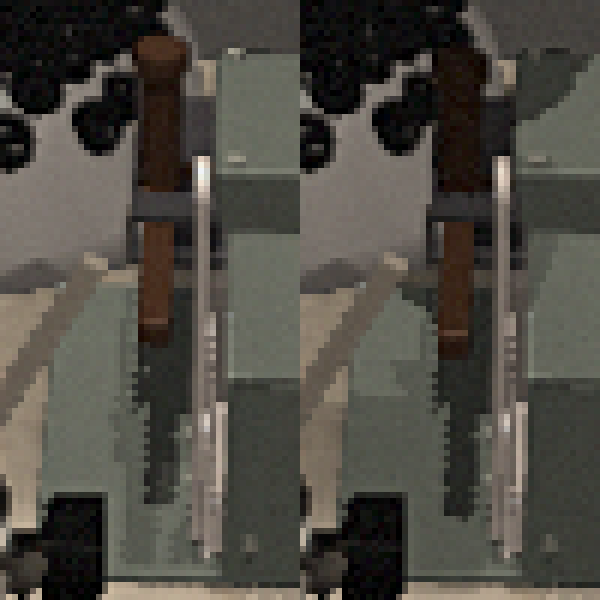

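Request:
play_rows:
  motion:
    - [0,0,0,-10,-20,40,0]
    - [0,0,0,-30,-30,20,0]
    - [0,0,0,-35,-35,0,0]
    - [0,0,0,-35,-35,0,0]
    - [0,0,0,-35,-35,0,0]

```text
t: 28.9
ee_pos: [445.2, -371.1, 259.8]
orientation: [0.57, -0.567, -0.418, 0.423]
force: [-0.0, -0.3, -0.7]
grip_width: 0.499
```

Request:
play_rows:
  motion:
    - [0,0,0,-30,-35,0,0]
    - [0,0,0,-30,-35,0,0]
    - [0,0,0,-30,-35,0,0]
    - [0,0,0,-30,-35,0,0]
    - [0,0,0,-30,-35,0,0]

```text
t: 29.4
ee_pos: [285.5, -551.9, 253.6]
orientation: [0.572, -0.565, -0.417, 0.424]
force: [0.8, -0.3, 0.1]
grip_width: 0.499
```

```bash
python3 w.py; python3 - <<'E'
from h import *
from bench import eyes
d=eyes.snapshot("top"); pickle.dump(d,open("top22.pkl","wb")); e=eyes.snapshot("side")
a=pickle.load(open("top0.pkl","rb"))["img"]; b=d["img"]
f=lambda x:cv2.resize(x[195:265,250:370,::-1],None,fx=6,fy=6,interpolation=cv2.INTER_NEAREST)
cv2.imwrite("pics/cmp22.png",np.vstack([f(a),f(b)])[:840:,:])
cv2.imwrite("pics/side22.png",cv2.resize(e["img"][160:310,280:420,::-1],None,fx=4,fy=4))
E
```

```text
t 29.4 pos [ 285.5 -551.9  253.6] dock [-261.7 -416.5  253.6] rot left [-0.003 -0.014 -0.005] F [ 0.8 -0.3  0.1] Fdock [ 0.8 -0.1  0.1] w 0.499 q [-1.3   0.19  0.23  1.62 -0.01 -1.  ]
```

View pics/cmp22.png

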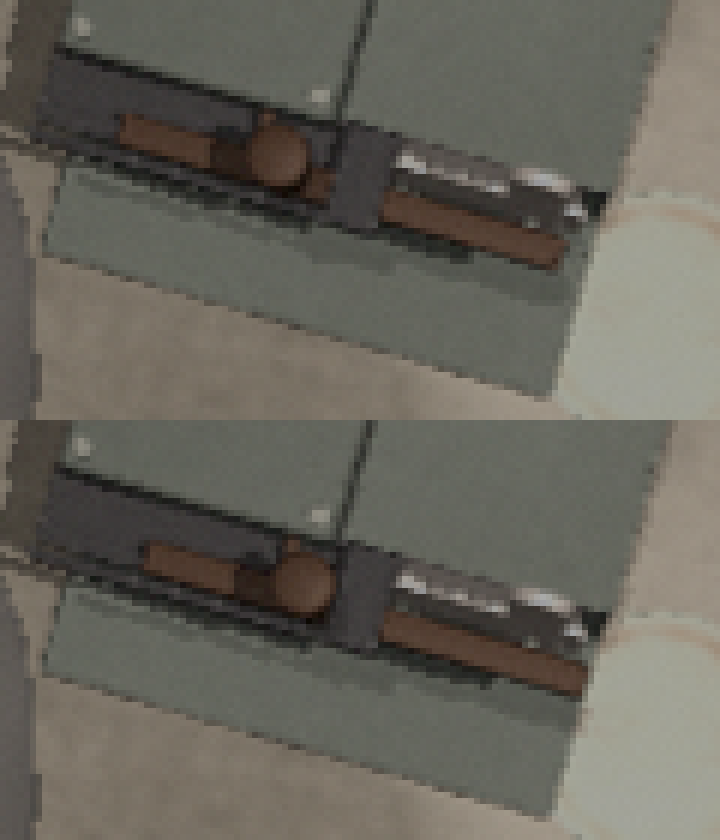

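View pics/side22.png

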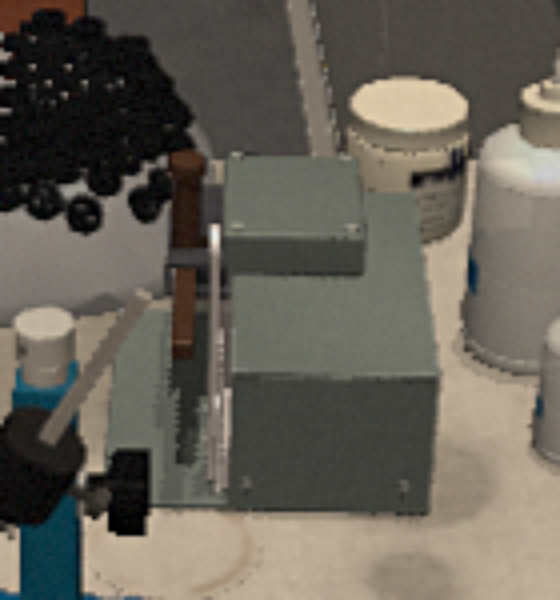

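Request:
play_rows:
  motion:
    - [0,0,0,0,0,0,0]
    - [0,0,0,0,0,0,0]

```text
t: 29.7
ee_pos: [281.7, -554.1, 250.0]
orientation: [0.575, -0.565, -0.415, 0.421]
force: [-0.4, -0.5, -1.1]
grip_width: 0.504
```

```bash
python3 -c "
from bench import ticket
print(ticket.close_job())"
```

```text
the job is handed in; nothing more can be done
None
```

The job is done and handed in at about 30 s. The bolt was freed, the jar is on the tray, the tray is back in and the bolt is home. No verdict was reported.

- **Bolt freed:** It took three strokes, binding at about 20 mm and then about 28 mm, with two draw-backs to the 5 mm bind. The third stroke ran to the 65 mm stop. Force on it read at most about 20 N.
- **Tray and jar:** I pulled the tray out to its stop and set the small white jar down upright near the middle of the tray floor, then let go. I pushed the tray in to its stop, with about 33 N on the tab at the end.
- **Bolt home:** I threw it back until it stopped dead.

**Last checks:**
- **Tray:** In both the side and top pictures the tab is back at exactly its starting pixels. The arm's own position had suggested it might be up to 4 mm short. I went with the pictures, since the limit is 6 mm.
- **Bolt:** It lies about 9 mm further home than at the start, so it reads about 0 to 2 mm. The different estimates disagree by 1 to 2 mm, and the limit is 4 mm.
- **Jar:** It stood upright in the last picture that showed it, about 67 mm into the 115 mm push. Once the tray was in, it was hidden under the hood and could not be checked again.
- **Masking tape:** I never moved near it, and it was in its place in the pictures taken along the way. I did not measure it at the end.

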